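# Hang the wide fitting spanner behind the tip of an occupied tool hook

## Robot

A 6-joint arm with a two-finger parallel gripper is mounted at the origin on the work surface. World frame = base frame: x ahead of the robot, y to its left, z up, the work surface at z = 0. Lengths are in m, angles in rad, forces in N, time in s.
With the tool pointing down it reaches from about 0.3 to 0.875 m from the base axis. Payload 6.4 kg.
Tool frame: the origin (TCP) lies at the very end of the fingers, on their centre line; the grasp point (between the pads) lies 19 mm behind it; z points along the fingers, y is the direction in which the jaws open and shut (so a half turn about z gives the same grasp; the last joint's range is limited). The gripper opens to 85 mm and grips with 20 to 120 N. Pads are 22 mm wide; open, the fingers measure 114 mm over their backs; the gripper's body (76 mm by 85 mm) begins 54 mm behind the grasp point. The pads swing forward as they close: fully open they stand 13 mm farther back than shut.
Start: joints at [-1.553, 0.181, 1.607, -0, 1.354, -0.206], TCP at [0.128, -0.561, 0.231] pointing down, gripper open.
Joint ranges: [-2.99, 2.99], [-0.89, 2.07], [0.3, 2.58], [-1.14, 4.28], [0, 2.63], [-3.12, 3.12]. Speed limits (rad/s): [2.57, 2.57, 3.01, 3.14, 3.14, 3.14].

## Interface

Orientations are given as a unit quaternion [w, x, y, z].
In Python, from bench import * gives the robot as it stands.
- The arm moves only by the tool arm_command, never from a script. Its argument "motion" is text: rows parted by semicolons, each of 7 numbers parted by spaces: the shift along the tool's x, y, z in units of 0.2 m (1.0 is 0.2 m), then the turn, a rotation vector about the tool's x, y, z in units of 60 degrees (1.0 is 60 degrees), then the opening, from 0 (shut) to 1 (fully open). In form: tx ty tz ax ay az grip; .... A call has 1 to 10 rows; each row shifts and turns the pose as measured when the row begins, along the tool's axes as they then stand; what a row does not reach is not made up. A row lasts 1/12 s, in which the tool goes at most 41.7 mm and 7.16 degrees, less where a joint would pass 70% of its speed; a pose out of reach is approached as far as the arm can. A call with a number of a shift or a turn outside -1 to 1 is refused whole. A call with a gripper value outside its range is refused whole. The fingers move at their own pace and stop on an object; the grip force is fixed at half the most. Time passes only in rows, so rows that do not move let the fingers close. It gives the time, the measured TCP pose, the force and the opening at its end, in the units of the state.
- get_obs(): the state, without advancing time (a new reading comes with each control period).
- camera(name): name is "side" or "top" or "wrist"; returns a dict with "img" (400x640x3 uint8, red, green, blue), "intrinsics" (3x3 intrinsics, pixels), "distortion" ([k1, k2, p1, p2, k3] as OpenCV has them; the pictures are not rectified), "pose" (4x4, takes a point from camera to world coordinates); the wrist camera has in their place "mount" (4x4, takes a point from camera to tool coordinates, whose origin is the TCP and whose axes are the flange's). Camera axes: x right, y down, z forward; pixel columns grow to the right and rows downward; lengths in m; the calibration is good to about 2 mm. A picture is of the moment at which its call begins: read the wrist's pose just before it. There is no depth.
- hand_in(): hands the job in, once; it reports no verdict.
Trained networks look in the newest picture that a camera, given by its name, has taken for a name from the list of things; names that differ only in an ending like _2 or _b are one class to them, and where a whole thing is asked for, a point or a joint stands for the part that bears it (a point fixed in the world has none). Each returns a list of dicts, best first, with "conf" (0 to 1); they miss things now and then, are a little off and sometimes report something else, mostly with a low value. They report only what shows in the picture. A call takes as long as a camera call. They do not tell look-alikes from the thing itself.
- search_frame(camera, target): "box" ([left, top, right, bottom] in pixels, round what is visible of it).
The state is a dict: "time_s": time; "q": joint angles; "dq": joint speeds; "joint_efforts": joint torques, N m; "eef_pos": TCP position; "eef_rot": TCP orientation; "wrist_force": force on the tool from outside, world axes, zero at the start; "torque": the same for the moment, N m; "opening": opening from 0.0 (shut) to 1.0 (fully open).
Only numpy, scipy, OpenCV 4.12 (cv2) and the standard library are available. Lean on these libraries where they do the work, as an engineer would, in place of code of your own. Each camera call takes 0.05 s, during which the arm holds its last target.

## Task

Take the wide steel spanner out of the tool block and hang it by its eye on the stand's hook, in front of the narrow spanner that already hangs there. Then use it to slide the narrow one back along the arm until you feel the sprung stop, press gently for a moment with about 5 N (never push the two together with more than 15 N, nor force them against the hook), and leave both hanging side by side, almost touching. Do not knock the narrow spanner off, and do not disturb the other tools in the block, the jar or the beaker.

Things in the scene. Friction and masses are not known exactly. Their poses are not given: they have to be found in the camera images.
- wide_spanner: The spanner to hang: flat steel plate 6 mm thick, 150 mm long, about 0.14 kg; head at the top 36 mm wide and 50 mm high, shank 22 mm wide, fork jaw 38 mm wide. Stands jaw down in one slot of the tool block: the wide flat tool with an eye. Origin: centre of the eye, 25 mm below its top, 125 mm above its foot. x = through the thickness, y = across the width, z = up.
- wide_eye (a point): Same point: centre of the wide spanner's eye, an upright rectangular hole 14 mm wide (y) and 34 mm high (z), through the 6 mm plate. The head's two straight side edges reach from 25 mm above to 25 mm below this point: grip it there, from above, across its 36 mm width.
- narrow_spanner: The spanner already hanging on the arm: same design, length, thickness, eye, origin (eye centre) and axes, but its head and jaw are only 24 mm wide, shank 14 mm; about 0.08 kg. It hangs loose and slides along the arm with under 1.5 N. Two spanners touching face to face have their origins 6 mm apart.
- hook: Fixed hook stand. Origin: centre of the underside of its base (130 x 110 x 12 mm), on the axis of its upright post (14 mm thick, top at 234 mm). Its arm is a level round bar 8 mm thick, axis 220 mm above the origin, from the post along the stand's own -x to x = -150 mm, where it turns up. A spanner hanging on the arm has its origin (eye centre) at z = 207 mm.
- hook_tip (a point): Top of the arm's upturned end, at x = -150 mm, z = 240 mm in the stand's frame; the end is 8 mm thick and stands 16 mm above the top of the arm. The eye passes over it in one level move along the stand's +x with the eye's centre 7 to 17 mm below this point (12 is the middle) and in line with the arm.
- stop_zone (a point): Point on the arm's axis at x = -52.5 mm, the middle of the zone where the stop may be: a collar with a rubber bumper disc 22 mm wide, facing the tip. It is clamped elsewhere each time and not measured: its face is within 23 mm either side of this point and must be felt. It yields about 3 N per mm for 4 mm, then is solid. The narrow spanner starts 8 to 63 mm ahead of it.
- rack: Fixed grey plastic tool block 150 x 75 x 50 mm with three slots through its top face, at x = -50, 0 and +50 mm, each 9 mm (x) by 41 mm (y) and 40 mm deep. Origin: centre of its underside, on the bench. The tools' plates lie across its x axis. Which tool stands in which slot varies.
- driver: Bystander in the tool block: blade with a round black handle 22 mm in diameter, top at about 152 mm. Origin 17 mm below its top. Leave it.
- gauge: Bystander in the tool block: plain steel strip 18 mm wide, 6 mm thick, 140 mm long, without an eye. Origin 15 mm below its top. Leave it.
- jar: Bystander: small amber jar 52 mm in diameter, 60 mm high; origin at the centre of its underside.
- beaker: Bystander: glass beaker 68 mm in diameter, 85 mm high; origin at the centre of its underside.
Things that resemble listed ones, but are neither listed nor needed, are in the scene too. Leave any brown or purple look-alike of the wide_spanner alone.

How it is judged:
By the outcome, as a careful person would: the job done as asked, in the order asked, and still so for the second after the job is handed in, with the robot touching nothing.
It also fails if it takes over 64 s, if anything falls off the work surface, if the arm or the gripper's body presses on something with over 40 N, if the wrist force passes 120 N, or if a joint passes its speed limit or range.

## Working session

There is one attempt and no reset: what is moved stays moved. The work goes in short steps, Python scripts to look and compute and a tool call to move; the robot and the scene stay as the last step left them, time stands still between calls to the robot, and variables do not carry over. Pictures are saved under pics/ and viewed, and the job is handed in when it is done.

Besides the shell and the picture viewer there is one more tool, called after "Request:" as a command line: name --argument value ..., lists and objects as JSON in quotes. arm_command: Moves the arm, as the interface text tells. Shifts and turns lie within -1 to 1; 1 stands for 0.2 m of shift or 60 degrees of turn. Its arguments: {"type":"object","properties":{"motion":{"type":"string"}},"required":["motion"]}

```bash
ls; mkdir -p pics; python3 - <<'E'
from bench import *
import cv2,json
o=get_obs();print(o)
for n in ["side","top","wrist"]:
    c=camera(n);cv2.imwrite(f"pics/{n}0.png",c["img"][:,:,::-1])
    print(n,c["intrinsics"],c["distortion"],c.get("pose"),c.get("mount"))
    for t in ["wide_spanner","wide_eye","narrow_spanner","hook","hook_tip","rack","driver","gauge","jar","beaker"]:
        print(t,[( [round(x) for x in d["box"]],round(d["conf"],2)) for d in search_frame(n,t)][:4])
print(get_obs()["time_s"])
E
```

```text
pics
{'time_s': 0.0, 'q': array([-1.55330597e+00,  1.81525241e-01,  1.60801533e+00, -4.05227339e-05,
        1.35382861e+00, -2.06323210e-01]), 'dq': array([ 0.00205804,  0.00085875, -0.00139568,  0.00019918, -0.00151782,
        0.00218797]), 'joint_efforts': array([ 2.18721267e-03, -4.44861138e+01, -3.51343274e+01, -2.66989318e-04,
        8.69856711e-03,  1.49880321e-05]), 'eef_pos': array([ 0.12760243, -0.56008166,  0.23038951]), 'eef_rot': array([-8.86174308e-04,  9.93744086e-01,  1.11677668e-01,  6.40479680e-05]), 'wrist_force': array([ 0.6530708 , -1.28871184,  0.36904931]), 'torque': array([0.01733905, 0.08464396, 0.04292325]), 'opening': 0.9941208610159427}
side [[459.27100757   0.         307.39154118]
 [  0.         459.27100757 205.2549984 ]
 [  0.           0.           1.        ]] [-0.01317748  0.          0.          0.          0.        ] [[ 0.87735644 -0.34869668  0.32963055  0.22711165]
 [-0.47980275 -0.64599118  0.59370423 -0.67082728]
 [ 0.00591574 -0.67904788 -0.73407015  0.89935402]
 [ 0.          0.          0.          1.        ]] None
wide_spanner [([403, 
[... 1373 characters left out ...]
ver [([368, 200, 386, 212], 0.43)]
gauge []
jar [([297, 248, 314, 271], 0.72)]
beaker [([299, 135, 330, 164], 0.77)]
wrist [[301.96048042   0.         320.49157501]
 [  0.         301.96048042 201.30440387]
 [  0.           0.           1.        ]] [-0.02339888  0.          0.          0.          0.        ] None [[-2.48311481e-04 -9.64901887e-01 -2.62610524e-01  6.65200131e-02]
 [ 9.99999737e-01 -6.06768620e-05 -7.22606980e-04 -1.07627518e-03]
 [ 6.81310456e-04 -2.62610634e-01  9.64901648e-01 -1.42899009e-01]
 [ 0.00000000e+00  0.00000000e+00  0.00000000e+00  1.00000000e+00]]
wide_spanner []
wide_eye []
narrow_spanner []
hook []
hook_tip []
rack []
driver []
gauge []
jar []
beaker []
1.65
```

View images.

View pics/side0.png

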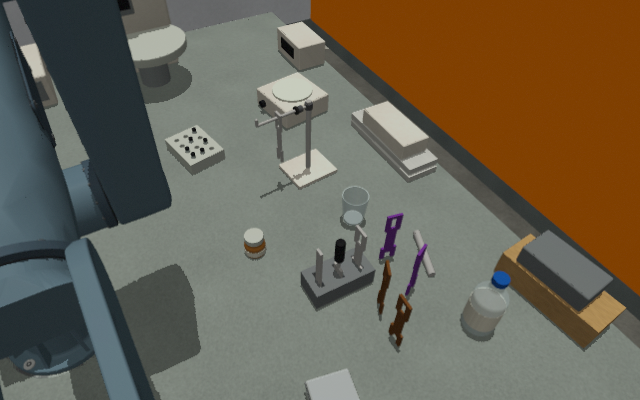

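View pics/top0.png

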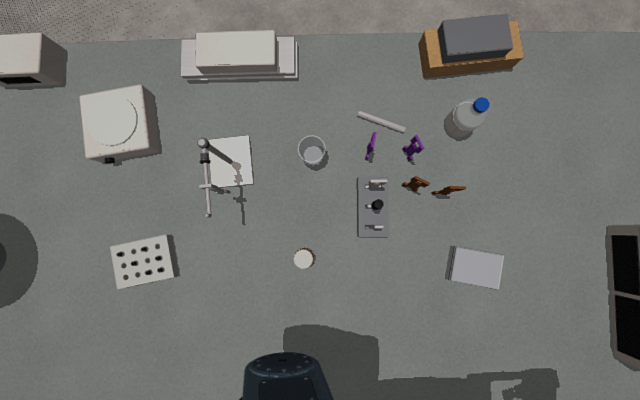

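```bash
python3 - <<'E'
import cv2
a=cv2.imread("pics/side0.png")[180:355,270:440];cv2.imwrite("pics/sc.png",cv2.resize(a,None,fx=3.4,fy=3.4,interpolation=2))
a=cv2.imread("pics/side0.png")[80:210,230:350];cv2.imwrite("pics/sh.png",cv2.resize(a,None,fx=4.5,fy=4.5,interpolation=2))
a=cv2.imread("pics/top0.png")[125:245,345:475];cv2.imwrite("pics/tc.png",cv2.resize(a,None,fx=5,fy=5,interpolation=2))
a=cv2.imread("pics/top0.png")[125:225,180:270];cv2.imwrite("pics/th.png",cv2.resize(a,None,fx=6,fy=6,interpolation=2))
E
```

```text
(no output)
```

View pics/sc.png

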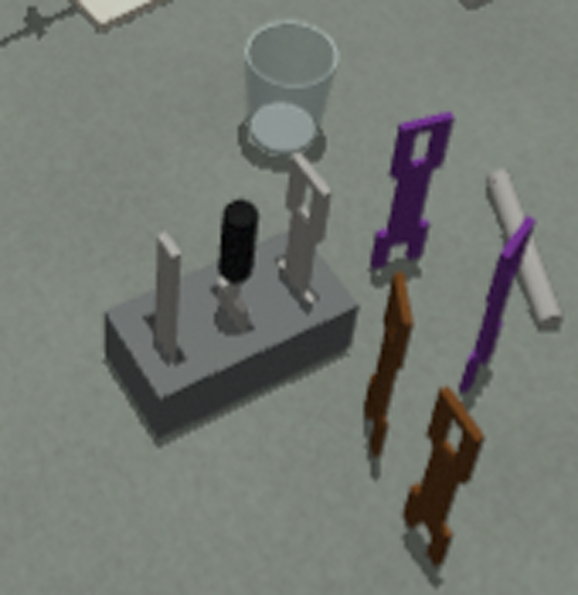

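View pics/sh.png

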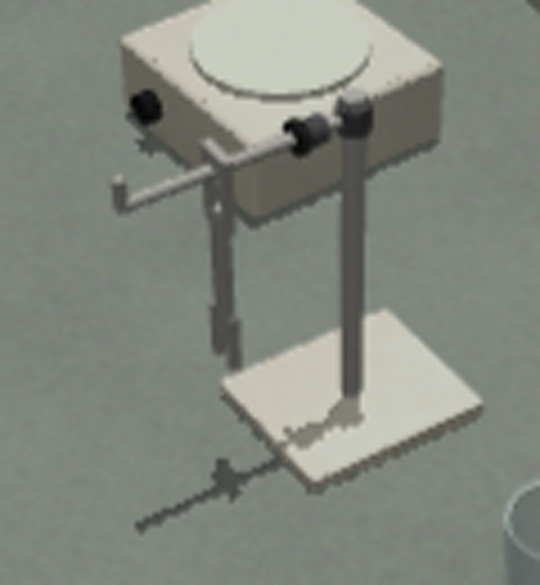

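View pics/tc.png

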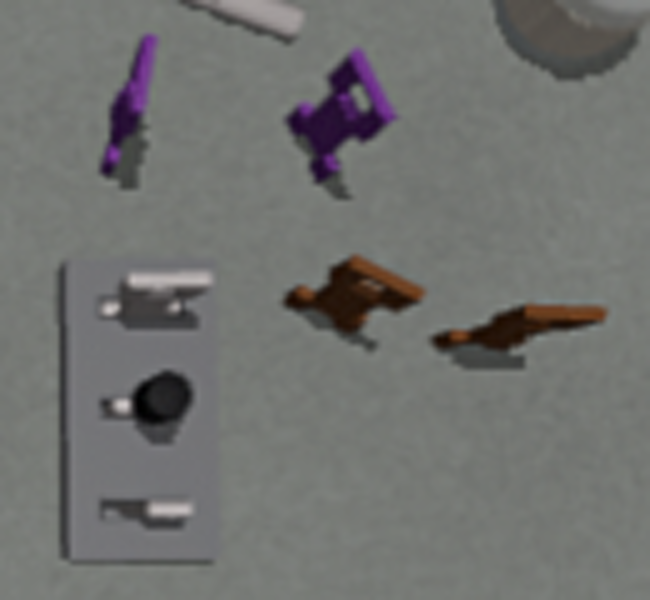

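View pics/th.png

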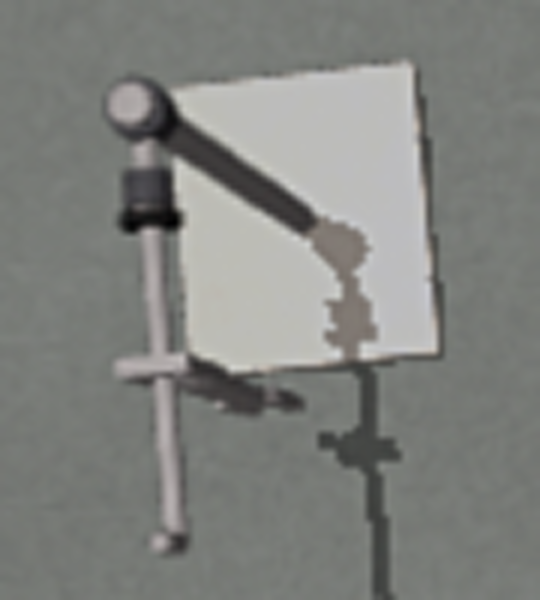

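```bash
cat > h.py <<'E'
import numpy as np,cv2
from scipy.spatial.transform import Rotation as R
CAM={"side":(np.array([[459.27100757,0,307.39154118],[0,459.27100757,205.2549984],[0,0,1]]),np.array([-0.01317748,0,0,0,0]),np.array([[0.87735644,-0.34869668,0.32963055,0.22711165],[-0.47980275,-0.64599118,0.59370423,-0.67082728],[0.00591574,-0.67904788,-0.73407015,0.89935402],[0,0,0,1]])),
"top":(np.array([[373.3600828,0,319.27957947],[0,373.3600828,199.42463442],[0,0,1]]),np.array([-0.03648176,0,0,0,0]),np.array([[-0.00970865,-0.99709748,0.07551397,0.52209553],[-0.99966444,0.01149183,0.02321541,-0.07883363],[-0.02401582,-0.07526324,-0.99687446,0.97569618],[0,0,0,1]]))}
WK=np.array([[301.96048042,0,320.49157501],[0,301.96048042,201.30440387],[0,0,1]]);WD=np.array([-0.02339888,0,0,0,0])
WM=np.array([[-2.48311481e-04,-9.64901887e-01,-2.62610524e-01,6.65200131e-02],[9.99999737e-01,-6.06768620e-05,-7.22606980e-04,-1.07627518e-03],[6.81310456e-04,-2.62610634e-01,9.64901648e-01,-1.42899009e-01],[0,0,0,1]])
def tool(pos,q):
    T=np.eye(4);T[:3,:3]=R.from_quat([q[1],q[2],q[3],q[0]]).as_matrix();T[:3,3]=pos;return T
def wcam(o): return (WK,WD,tool(o["eef_pos"],o["eef_rot"])@WM)
def ray(c,p):
    if isinstance(c,str): c=CAM[c]
    K,D,T=c
    u=cv2.undistortPoints(np.array([[p]],float),K,D)[0,0]
    d=T[:3,:3]@np.array([u[0],u[1],1]);return T[:3,3],d/np.linalg.norm(d)
def atz(c,p,z):
    o,d=ray(c,p);return o+d*(z-o[2])/d[2]
def tri(*cp):
    A=np.zeros((3,3));b=np.zeros(3)
    rs=[ray(c,p) for c,p in cp]
    for o,d in rs:
        P=np.eye(3)-np.outer(d,d);A+=P;b+=P@o
    x=np.linalg.solve(A,b)
    return x,[np.linalg.norm((np.eye(3)-np.outer(d,d))@(x-o)) for o,d in rs]
def proj(c,X):
    if isinstance(c,str): c=CAM[c]
    K,D,T=c;Ti=np.linalg.inv(T)
    p,_=cv2.projectPoints(np.array(X,float).reshape(-1,3),R.from_matrix(Ti[:3,:3]).as_rotvec(),Ti[:3,3],K,D);return p[:,0]
def delta(o,target,yaw=None):
    "units to go in tool axes"
    T=tool(o["eef_pos"],o["eef_rot"]);return T[:3,:3].T@(np.array(target)-T[:3,3])/0.2
E
python3 - <<'E'
from h import *
np.set_printoptions(precision=4,suppress=True)
t=lambda x,y:(345+(x-.5*0)/5,125+y/5); th=lambda x,y:(180+x/6,125+y/6)
s=lambda x,y:(270+x/3.4,180+y/3.4); sh=lambda x,y:(230+x/4.5,80+y/4.5)
for p in [(62,262),(218,262),(215,560),(70,560)]: print("rack",atz("top",t(*p),.05))
print("wide top", atz("top",t(130,279),.16),atz("top",t(212,277),.16))
print("w L",tri(("top",t(130,280)),("side",s(294,157))));print("w R",tri(("top",t(211,277)),("side",s(327,190))))
print("gauge", atz("top",t(150,509),.15),atz("top",t(192,508),.15),"driver",atz("top",t(163,398),.152))
print("post",tri(("top",th(132,104)),("side",sh(354,97))),atz("top",th(132,104),.234))
print("tip",tri(("top",th(165,540)),("side",sh(119,181))),atz("top",th(170,540),.240))
print("narrow",atz("top",th(116,370),.232),atz("top",th(186,362),.232))
print("collar",atz("top",th(150,222),.220))
print("base",[atz("top",th(*p),.012) for p in [(412,62),(440,354),(190,378)]])
E
```

```text
rack [ 0.6462 -0.1529  0.05  ]
rack [ 0.6452 -0.2305  0.05  ]
rack [ 0.4975 -0.2256  0.05  ]
rack [ 0.4982 -0.1543  0.05  ]
wide top [ 0.6236 -0.1737  0.16  ] [ 0.624  -0.2097  0.16  ]
w L (array([ 0.6228, -0.1737,  0.1582]), [np.float64(0.0005981231910097325), np.float64(0.0005981231910097541)])
w R (array([ 0.6233, -0.2085,  0.1633]), [np.float64(0.00036951780983610706), np.float64(0.00036951780983609194)])
gauge [ 0.5228 -0.1817  0.15  ] [ 0.5231 -0.2001  0.15  ] driver [ 0.5716 -0.1881  0.152 ]
post (array([0.6985, 0.177 , 0.2327]), [np.float64(0.0003489301984935015), np.float64(0.0003489301984937285)]) [0.6979 0.1767 0.234 ]
tip (array([0.5494, 0.1619, 0.238 ]), [np.float64(8.750871325094964e-05), np.float64(8.750871325107438e-05)]) [0.5493 0.1596 0.24  ]
narrow [0.6072 0.1814 0.232 ] [0.6096 0.1575 0.232 ]
collar [0.6597 0.1745 0.22  ]
base [array([0.767 , 0.1285, 0.012 ]), array([0.6375, 0.1155, 0.012 ]), array([0.6284, 0.2255, 0.012 ])]
```

Request:
arm_command --motion "0.12 -0.14 -0.03 0 0 0.11 1; 0.14 -0.13 -0.03 0 0 0.1 1; 0.153 -0.113 -0.02 0 0 0 1; 0.153 -0.113 0 0 0 0 1; 0.153 -0.113 0 0 0 0 1; 0.153 -0.113 0 0 0 0 1; 0.153 -0.113 0 0 0 0 1; 0.153 -0.113 0 0 0 0 1; 0.153 -0.113 0 0 0 0 1; 0.153 -0.113 0 0 0 0 1"

```text
time_s: 2.48
eef_pos: [0.4215, -0.3156, 0.2474]
eef_rot: [0.001, 1.0, -0.011, 0.0]
wrist_force: [0.6, -0.3, 0.1]
opening: 1.003
```

```bash
cat > st.py <<'E'
from bench import *
from h import *
import sys
np.set_printoptions(precision=4,suppress=True)
def st(target=None,yaw=None):
    o=get_obs();T=tool(o["eef_pos"],o["eef_rot"])
    print("t",round(o["time_s"],2),"p",o["eef_pos"],"x",T[:3,0],"z",T[:3,2],"F",o["wrist_force"],"M",o["torque"],"op",round(o["opening"],3))
    if target is not None: print("delta units",delta(o,target))
    if yaw is not None:
        c,s=np.cos(yaw),np.sin(yaw);W=np.array([[c,s,0],[s,-c,0],[0,0,-1]])
        print("turn units",R.from_matrix(T[:3,:3].T@W).as_rotvec()/np.radians(60))
    return o
E
python3 -c "
from st import *
st([.6235,-.1915,.25],0)"
```

```text
t 2.48 p [ 0.4215 -0.3156  0.2474] x [ 0.9998 -0.0213  0.0004] z [ 0.0004 -0.0027 -1.    ] F [ 0.5772 -0.2516  0.1294] M [-0.0168 -0.0328  0.0052] op 1.003
delta units [ 0.9965 -0.642  -0.0143]
turn units [ 0.0026 -0.0004 -0.0203]
```

Request:
arm_command --motion "0.155 -0.1 0 0 0 -0.02 1; 0.155 -0.1 0 0 0 0 1; 0.155 -0.1 0 0 0 0 1; 0.155 -0.1 0 0 0 0 1; 0.155 -0.1 0 0 0 0 1; 0.155 -0.1 0 0 0 0 1; 0.1 -0.06 0 0 0 0 1; 0.03 -0.02 0 0 0 0 1; 0 0 0 0 0 0 1"

```text
time_s: 3.23
eef_pos: [0.6487, -0.1641, 0.2473]
eef_rot: [0.002, 1.0, 0.005, 0.002]
wrist_force: [0.3, 0.6, 0.4]
opening: 0.996
```

```bash
python3 -c "
from st import *
o=st([.6235,-.1915,.25],0)
c=camera('wrist');cv2.imwrite('pics/w1.png',c['img'][:,:,::-1])
print(proj(wcam(o),[[.6235,-.1737,.16],[.6235,-.2095,.16]]))"
```

```text
t 3.23 p [ 0.6487 -0.1641  0.2473] x [0.9999 0.0099 0.0038] z [ 0.0038 -0.0032 -1.    ] F [0.3056 0.5712 0.3681] M [-0.0097  0.0414 -0.0034] op 0.996
delta units [-0.1275  0.1357 -0.0133]
turn units [ 0.0031 -0.0036  0.0094]
[[333.1106 236.2229]
 [376.898  236.548 ]]
```

View pics/w1.png

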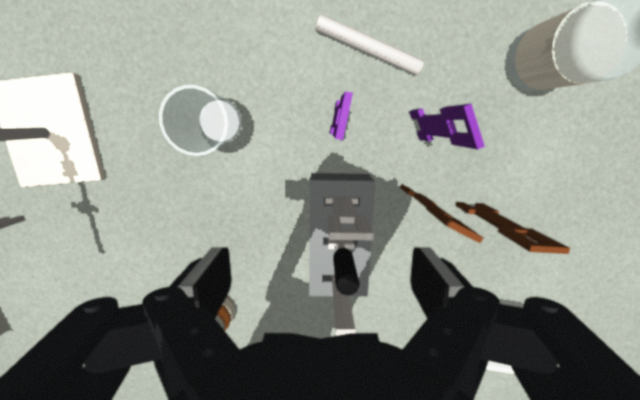

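```bash
python3 - <<'E'
import cv2
a=cv2.imread("pics/w1.png")[160:310,280:420];cv2.imwrite("pics/w1c.png",cv2.resize(a,None,fx=4,fy=4,interpolation=2))
E
```

```text
(no output)
```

View pics/w1c.png

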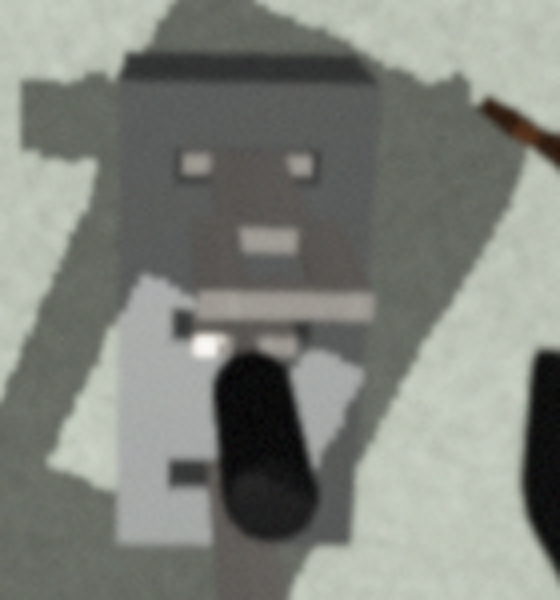

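Request:
arm_command --motion "-0.06 0.065 0.05 0.003 -0.003 0.009 1; -0.06 0.065 0.1 0 0 0 1; 0 0 0.1 0 0 0 1; 0 0 0 0 0 0 1; 0 0 0 0 0 0 1"

```text
time_s: 3.7
eef_pos: [0.6187, -0.1968, 0.1979]
eef_rot: [0.001, 1.0, -0.002, 0.0]
wrist_force: [-0.4, -0.1, 1.1]
opening: 0.998
```

```bash
python3 -c "
from st import *
o=st([.6235,-.1900,.12],0)
c=camera('wrist');cv2.imwrite('pics/w2.png',c['img'][:,:,::-1])
cv2.imwrite('pics/w2c.png',cv2.resize(c['img'][130:350,220:420,::-1],None,fx=3,fy=3))
print(proj(wcam(o),[[.6235,-.1720,.16],[.6235,-.208,.16]]))"
```

```text
t 3.7 p [ 0.6187 -0.1968  0.1979] x [ 1.     -0.0047  0.0004] z [ 0.0004 -0.0027 -1.    ] F [-0.3582 -0.0649  1.0562] M [ 0.028   0.0067 -0.0363] op 0.998
delta units [ 0.0234 -0.0353  0.3896]
turn units [ 0.0026 -0.0004 -0.0045]
[[282.9071 220.7047]
 [339.8871 220.4057]]
```

View pics/w2c.png

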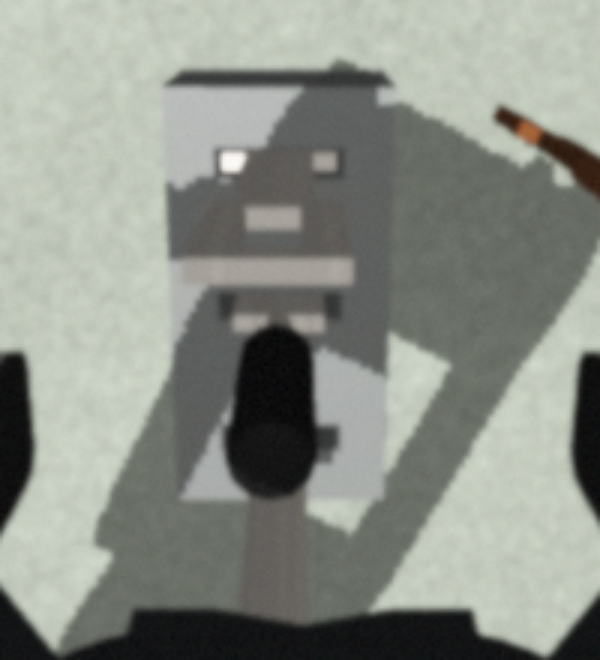

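Request:
arm_command --motion "0.024 -0.041 0.05 0.002 0 -0.004 1; 0.003 0 0.1 0 0 0 1; 0 0 0.1 0 0 0 1; 0 0 0.1 0 0 0 1; 0 0 0.05 0 0 0 1; 0 0 0 0 0 0 1; 0 0 0 0 0 0 1"

```text
time_s: 4.33
eef_pos: [0.6299, -0.1881, 0.1221]
eef_rot: [0.003, 1.0, 0.0, 0.006]
wrist_force: [-0.8, -0.0, -0.3]
opening: 0.997
```

```bash
python3 -c "
from st import *
o=st([.6235,-.1887,.12],0)
c=camera('wrist');cv2.imwrite('pics/w3.png',c['img'][:,:,::-1])"
```

```text
t 4.33 p [ 0.6299 -0.1881  0.1221] x [0.9999 0.0005 0.0124] z [ 0.0124 -0.005  -0.9999] F [-0.8155 -0.0132 -0.3252] M [-0.0048  0.0522  0.0255] op 0.997
delta units [-0.0324  0.0027  0.0103]
turn units [ 0.0048 -0.0118  0.0004]
```

View pics/w3.png

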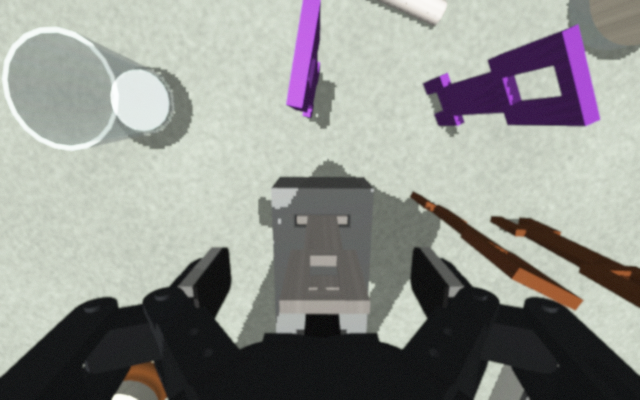

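Request:
arm_command --motion "-0.03 0.005 0.01 0.005 -0.012 0 1; 0 0 0 0 0 0 1; 0 0 0 0 0 0 1"

```text
time_s: 4.63
eef_pos: [0.6254, -0.1897, 0.1237]
eef_rot: [0.001, 1.0, 0.001, 0.002]
wrist_force: [1.0, 1.4, -0.0]
opening: 1.001
```

```bash
python3 -c "
from st import *
o=st([.6235,-.1890,.12],0)"
```

```text
t 4.63 p [ 0.6254 -0.1897  0.1237] x [1.     0.0012 0.0032] z [ 0.0032 -0.0017 -1.    ] F [ 0.9699  1.3841 -0.0046] M [-0.012  -0.0244  0.0273] op 1.001
delta units [-0.0094 -0.0038  0.0183]
turn units [ 0.0016 -0.003   0.0011]
```

Request:
arm_command --motion "-0.008 0 0.015 0 0 0 1; 0 0 0 0 0 0 0.6; 0 0 0 0 0 0 0.3; 0 0 0 0 0 0 0; 0 0 0 0 0 0 0; 0 0 0 0 0 0 0; 0 0 0 0 0 0 0; 0 0 0 0 0 0 0"

```text
time_s: 5.3
eef_pos: [0.6248, -0.1905, 0.123]
eef_rot: [0.002, 1.0, 0.0, 0.003]
wrist_force: [0.1, 0.1, -0.1]
opening: 0.411
```

```bash
python3 -c "
from st import *
for i in range(3):
  o=st([.6235,-.1890,.12],0)
  c=camera('wrist')
cv2.imwrite('pics/w4.png',c['img'][:,:,::-1])"
```

```text
t 5.3 p [ 0.6248 -0.1905  0.123 ] x [1.     0.0006 0.0069] z [ 0.0069 -0.0032 -1.    ] F [ 0.111   0.1001 -0.1146] M [ 0.0448 -0.0239  0.0336] op 0.411
delta units [-0.0065 -0.0075  0.0152]
turn units [ 0.0031 -0.0065  0.0005]
t 5.35 p [ 0.6248 -0.1905  0.123 ] x [1.     0.0006 0.0069] z [ 0.0069 -0.0032 -1.    ] F [-0.3215  0.9467  0.0425] M [0.0654 0.0236 0.008 ] op 0.411
delta units [-0.0064 -0.0075  0.0151]
turn units [ 0.0031 -0.0066  0.0006]
t 5.4 p [ 0.6248 -0.1905  0.123 ] x [1.     0.0006 0.0068] z [ 0.0068 -0.0032 -1.    ] F [0.6786 0.0558 1.2881] M [ 0.0666  0.007  -0.0075] op 0.41
delta units [-0.0064 -0.0073  0.0151]
turn units [ 0.003  -0.0065  0.0006]
```

View pics/w4.png

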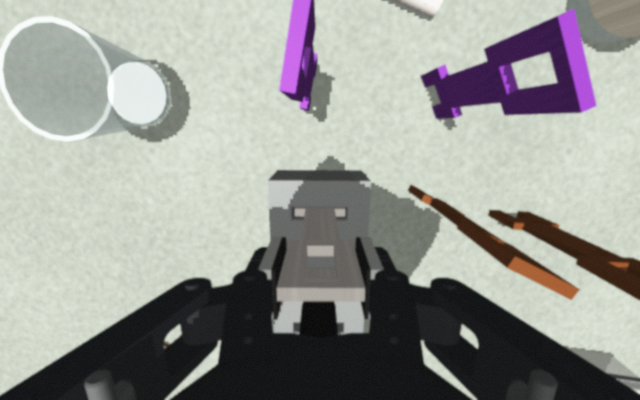

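Request:
arm_command --motion "0 0 -0.03 0 0 0 0; 0 0 -0.05 0 0 0 0; 0 0 -0.05 0 0 0 0; 0 0 -0.05 0 0 0 0; 0 0 -0.06 0 0 0 0; 0 0 -0.06 0 0 0 0; 0 0 -0.1 0 0 0 0; 0 0 -0.1 0 0 0 0; 0 0 -0.1 0 0 0 0; 0 0 -0.1 0 0 0 0"

```text
time_s: 6.28
eef_pos: [0.6211, -0.189, 0.2716]
eef_rot: [0.0, 1.0, 0.0, 0.0]
wrist_force: [-0.4, 0.0, -0.7]
opening: 0.41
```

```bash
python3 -c "
from st import *
o=st([.6235,-.1890,.29],0.1)"
```

```text
t 6.28 p [ 0.6211 -0.189   0.2716] x [1.     0.0004 0.0001] z [ 0.0001 -0.0002 -1.    ] F [-0.4242  0.0348 -0.6653] M [ 0.0098 -0.0944  0.0185] op 0.41
delta units [ 0.012   0.0002 -0.0919]
turn units [ 0.0002 -0.0001 -0.0951]
```

Request:
arm_command --motion "-0.01 -0.03 -0.09 0 0 0 0; -0.02 -0.08 0 0 0 -0.03 0; -0.04 -0.15 0 0 0 -0.03 0; -0.04 -0.15 0 0 0 -0.035 0; -0.045 -0.16 0 0 0 0 0; -0.045 -0.16 0 0 0 0 0; -0.045 -0.16 0 0 0 0 0; -0.045 -0.16 0 0 0 0 0; -0.045 -0.16 0 0 0 0 0; -0.045 -0.16 0 0 0 0 0"

```text
time_s: 7.12
eef_pos: [0.5151, 0.086, 0.2966]
eef_rot: [0.004, 0.998, 0.055, 0.005]
wrist_force: [0.4, 0.7, -1.2]
opening: 0.407
```

```bash
python3 -c "
from st import *
o=st([.4995,.156,.29],0.0995)"
```

```text
t 7.12 p [0.5151 0.086  0.2966] x [0.9939 0.1099 0.0105] z [ 0.0114 -0.0073 -0.9999] F [ 0.3746  0.6572 -1.2117] M [ 0.0085  0.0031 -0.0045] op 0.407
delta units [-0.0393 -0.3566  0.0297]
turn units [ 0.0081 -0.0101  0.0101]
```

Request:
arm_command --motion "-0.01 -0.13 0.02 0.008 -0.01 0.01 0; -0.01 -0.12 0.01 0 0 0 0; -0.01 -0.06 0 0 0 0 0; 0 0 0 0 0 0 0; 0 0 0 0 0 0 0; 0 0 0 0 0 0 0"

```text
time_s: 7.62
eef_pos: [0.4916, 0.1599, 0.2891]
eef_rot: [-0.001, 0.998, 0.06, -0.002]
wrist_force: [0.4, 0.7, -1.4]
opening: 0.412
```

```bash
python3 -c "
from st import *
o=st([.4995,.156,.29],0.0995)
for n in ['wrist','side','top']:
  c=camera(n);cv2.imwrite(f'pics/{n}5.png',c['img'][:,:,::-1])
a=cv2.imread('pics/side5.png')[80:210,210:350];cv2.imwrite('pics/side5c.png',cv2.resize(a,None,fx=4.5,fy=4.5,interpolation=2))
"
```

```text
t 7.62 p [0.4916 0.1599 0.2891] x [ 0.9928  0.1194 -0.0036] z [-0.0039  0.0025 -1.    ] F [ 0.3587  0.7078 -1.4203] M [-0.0168 -0.0296 -0.0489] op 0.412
delta units [ 0.0368  0.0242 -0.0047]
turn units [-0.0028  0.0034  0.0193]
```

View pics/wrist5.png

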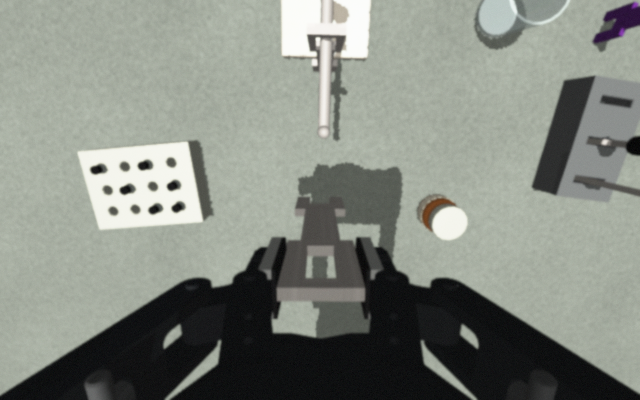

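View pics/side5c.png

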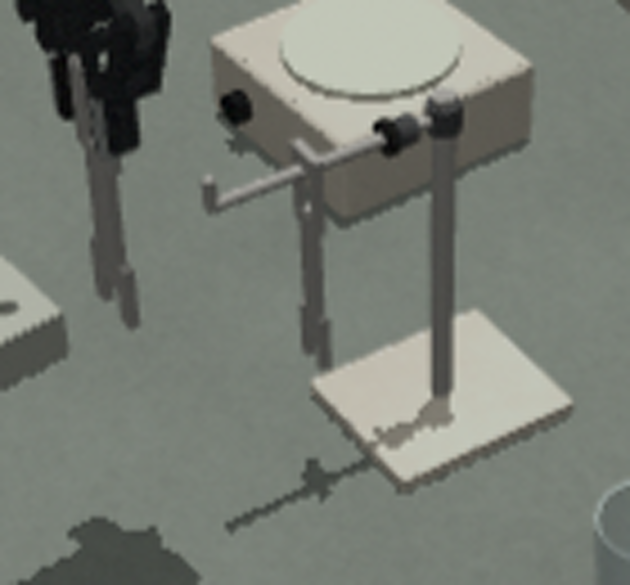

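View pics/top5.png

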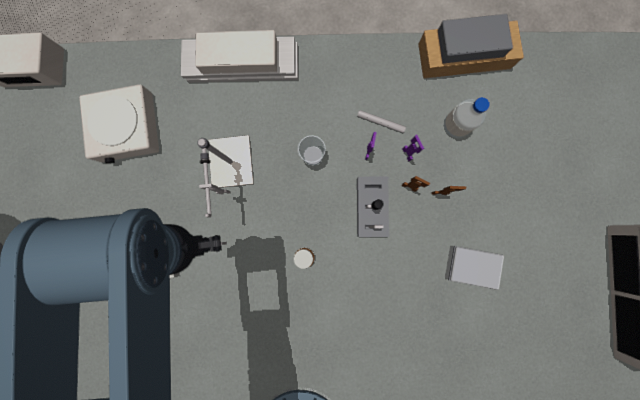

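```bash
python3 -c "
import cv2
a=cv2.imread('pics/wrist5.png');cv2.imwrite('pics/w5a.png',cv2.resize(a[0:150,270:385],None,fx=4,fy=4,interpolation=2));cv2.imwrite('pics/w5b.png',cv2.resize(a[190:340,250:400],None,fx=4,fy=4,interpolation=2))"
```

```text
(no output)
```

View pics/w5a.png

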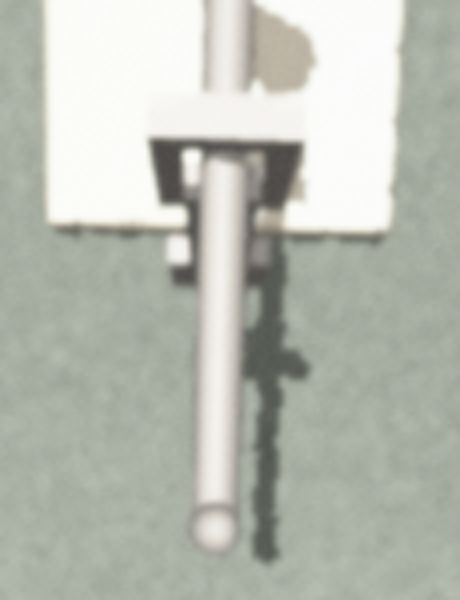

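View pics/w5b.png

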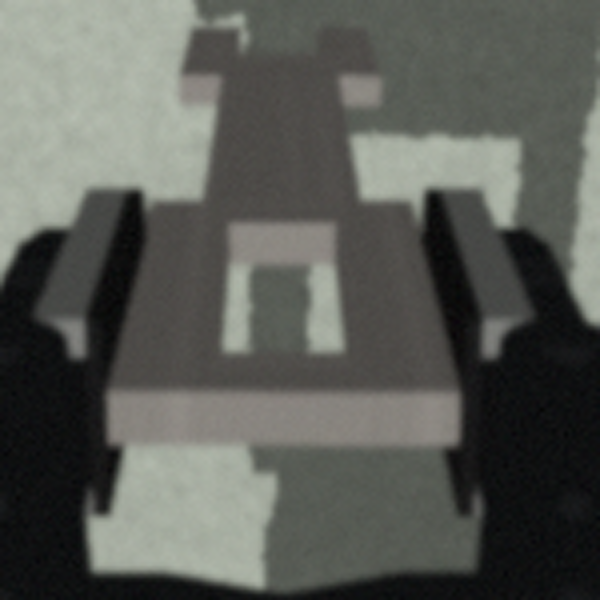

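```bash
python3 - <<'E'
from h import *
np.set_printoptions(precision=4,suppress=True)
f=lambda x,y:(250+x/4,190+y/4)
obj=np.array([[3,18,25],[3,-18,25],[3,7,17],[3,-7,17],[3,7,-17],[3,-7,-17],[-3,18,25],[-3,-18,25],[3,18,-25],[3,-18,-25],[-3,7,-17],[-3,-7,-17]],float)/1000
im=np.array([f(106,391),f(462,391),f(222,353),f(348,353),f(228,222),f(335,222),f(107,445),f(461,445),f(147,203),f(414,203),f(231,262),f(334,262)])
ok,rv,tv=cv2.solvePnP(obj,im,WK,WD,flags=cv2.SOLVEPNP_SQPNP)
rv,tv=cv2.solvePnPRefineLM(obj,im,WK,WD,rv,tv)
p,_=cv2.projectPoints(obj,rv,tv,WK,WD);print((p[:,0]-im).round(1))
T=np.eye(4);T[:3,:3]=cv2.Rodrigues(rv)[0];T[:3,3]=tv[:,0]
S=WM@T;print("spanner in tool",S)
o=dict(eef_pos=[0.4916,0.1599,0.2891],eef_rot=None)
# exact pose
from bench import get_obs
o=get_obs();W=tool(o["eef_pos"],o["eef_rot"]);print("world",(W@S))
c=wcam(o);g=lambda x,y:(270+x/4,y/4)
print("tip",atz(c,g(214,528),.24),"narrow top",atz(c,g(148,140),.232),atz(c,g(305,140),.232),"arm",atz(c,g(229,20),.224),atz(c,g(219,480),.224))
tip=atz(c,g(214,528),.24);a=atz(c,g(229,20),.224)
print("side+wrist tip",tri((c,g(214,520)),("side",(210+208/4.5,80+178/4.5))))
E
```

```text
[[-0.2  0.3]
 [ 0.5  0.3]
 [-0.9 -0.3]
 [ 0.4 -0.3]
 [ 0.3  0.3]
 [-0.2  0.3]
 [ 0.1 -0.1]
 [ 0.1 -0.2]
 [ 1.4 -0.8]
 [-1.1 -0.7]
 [-0.3  0.6]
 [-0.1  0.6]]
spanner in tool [[ 1.      0.0043  0.0005 -0.0018]
 [ 0.0043 -1.      0.0081 -0.0011]
 [ 0.0005 -0.0081 -1.     -0.0104]
 [ 0.      0.      0.      1.    ]]
world [[ 0.9936 -0.1127  0.005   0.4905]
 [ 0.1128  0.9936 -0.0104  0.1599]
 [-0.0037  0.0109  0.9999  0.2997]
 [ 0.      0.      0.      1.    ]]
tip [0.5507 0.1654 0.24  ] narrow top [0.6058 0.1819 0.232 ] [0.6086 0.1585 0.232 ] arm [0.6258 0.172  0.224 ] [0.5579 0.1653 0.224 ]
side+wrist tip (array([0.5513, 0.1657, 0.2368]), [np.float64(0.0005988803902433232), np.float64(0.0005988803902435038)])
```

Request:
arm_command --motion "0 0 0.1 -0.003 0.003 0.019 0; 0 0 0.12 0 0 0 0; 0.05 0 0.1 0 0 0 0; 0.05 0 0.03 0 0 0 0; 0.02 0 0 0 0 0 0; 0 0 0 0 0 0 0"

```text
time_s: 8.27
eef_pos: [0.5201, 0.156, 0.2184]
eef_rot: [0.001, 0.999, 0.044, 0.002]
wrist_force: [1.4, -0.5, -0.6]
opening: 0.411
```

```bash
python3 -c "
from st import *
o=st([.5327,.1625,.2176],0.0995)"
```

```text
t 8.27 p [0.5201 0.156  0.2184] x [0.9961 0.0885 0.0042] z [ 0.0044 -0.0012 -1.    ] F [ 1.4115 -0.4913 -0.6193] M [0.0387 0.0049 0.0123] op 0.411
delta units [ 0.0658 -0.027   0.0043]
turn units [ 0.0016 -0.004  -0.0104]
```

Request:
arm_command --motion "0.03 -0.02 0 0.001 -0.004 -0.01 0; 0.015 -0.005 0 0 0 0 0; 0 0 0 0 0 0 0; 0 0 0 0 0 0 0"

```text
time_s: 8.6
eef_pos: [0.5306, 0.1611, 0.2208]
eef_rot: [0.0, 0.999, 0.049, 0.001]
wrist_force: [0.6, 0.8, 0.3]
opening: 0.406
```

```bash
python3 -c "
from st import *
o=st([.5327,.1625,.2176],0.0995)
c=camera('wrist')['img'][:,:,::-1];cv2.imwrite('pics/w6.png',c)
cv2.imwrite('pics/w6c.png',cv2.resize(c[150:330,240:400],None,fx=4,fy=4,interpolation=2))
c=camera('side')['img'][:,:,::-1];cv2.imwrite('pics/s6c.png',cv2.resize(c[80:210,210:350],None,fx=4.5,fy=4.5,interpolation=2))
"
```

```text
t 8.6 p [0.5306 0.1611 0.2208] x [0.9952 0.0981 0.0023] z [ 0.0023 -0.0004 -1.    ] F [0.642  0.7969 0.3464] M [ 0.0061  0.034  -0.0235] op 0.406
delta units [ 0.0112 -0.0057  0.0158]
turn units [ 0.0006 -0.0022 -0.0012]
```

View pics/w6.png

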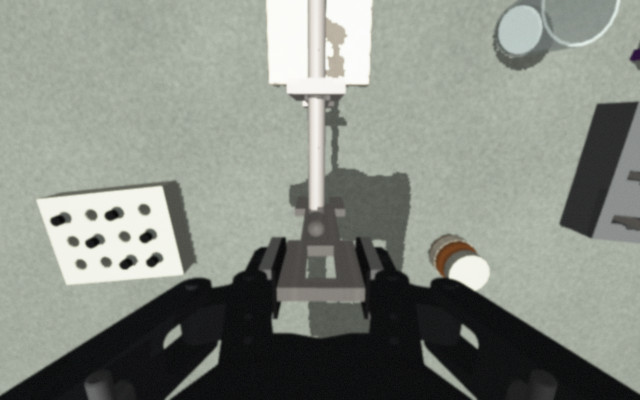

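View pics/w6c.png

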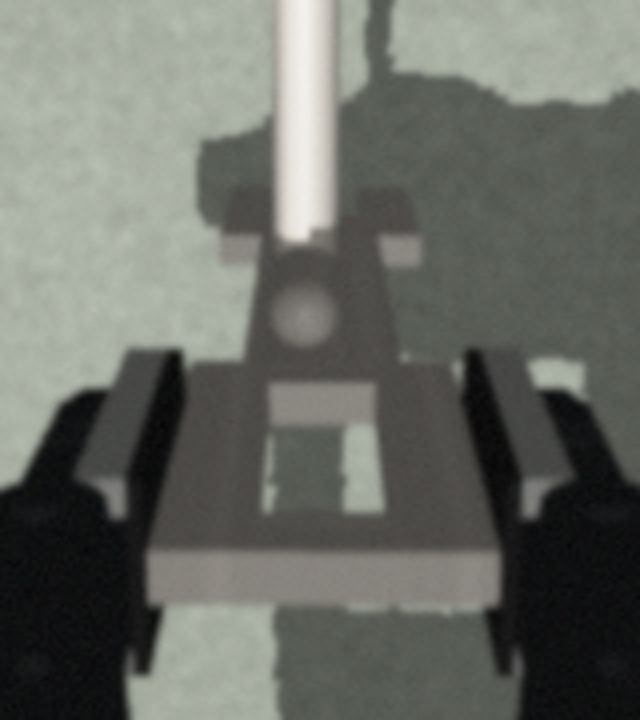

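View pics/s6c.png

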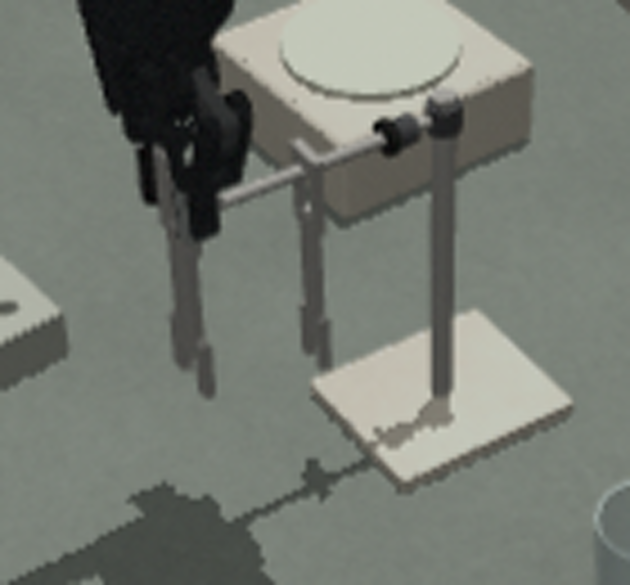

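```bash
python3 - <<'E'
from st import *
o=st([.5327,.1625,.2176],0.0995);c=wcam(o)
p=(240+304/4,150+313/4)
c5=(WK,WD,tool([0.4916,0.1599,0.2891],[-0.001,0.998,0.06,-0.002])@WM)
# better c5 orientation from printed axes
x=np.array([0.9928,0.1194,-0.0036]);z=np.array([-0.0039,0.0025,-1.]);T=np.eye(4);T[:3,0]=x;T[:3,2]=z;T[:3,1]=np.cross(z,x);T[:3,3]=[0.4916,0.1599,0.2891];c5=(WK,WD,T@WM)
W=tool(o["eef_pos"],o["eef_rot"])
for zz in (.237,.239,.24): 
    t=atz(c,p,zz);print("tip",t,"in tool mm",(np.linalg.inv(W)@np.r_[t,1])[:3]*1e3)
print(tri((c,p),(c5,(270+214/4,528/4))))
print(tri((c,p),(c5,(270+214/4,528/4)),("side",(230+119/4.5,80+181/4.5))))
E
```

```text
t 8.7 p [0.5304 0.1612 0.2207] x [0.9952 0.0981 0.0023] z [ 0.0023 -0.0004 -1.    ] F [ 0.177  -0.4352 -0.7096] M [0.0819 0.0079 0.0005] op 0.41
delta units [ 0.0121 -0.0056  0.0156]
turn units [ 0.0006 -0.0022 -0.0012]
tip [0.5496 0.1662 0.237 ] in tool mm [ 19.6077  -3.1756 -16.2504]
tip [0.5503 0.1663 0.239 ] in tool mm [ 20.3479  -3.1425 -18.2487]
tip [0.5507 0.1663 0.24  ] in tool mm [ 20.718   -3.1259 -19.2479]
(array([0.5498, 0.1663, 0.2378]), [np.float64(5.684574041744484e-05), np.float64(5.684574041731497e-05)])
(array([0.5499, 0.166 , 0.2355]), [np.float64(0.0008901054358175634), np.float64(0.0004066412637919465), np.float64(0.001187598241407151)])
```

Request:
arm_command --motion "0 -0.01 0.02 0 -0.002 0 0; 0 0 0 0 0 0 0; 0 0 0 0 0 0 0"

```text
time_s: 8.95
eef_pos: [0.53, 0.1636, 0.2171]
eef_rot: [0.0, 0.999, 0.049, 0.001]
wrist_force: [0.2, 0.5, -0.9]
opening: 0.4
```

```bash
python3 -c "
from st import *
o=st([.5304-.0002,.1612+.002,.2166],0.0985)"
```

```text
t 8.95 p [0.53   0.1636 0.2171] x [0.9951 0.0985 0.0011] z [ 0.0012 -0.0006 -1.    ] F [ 0.2322  0.5029 -0.923 ] M [ 0.0092 -0.0139 -0.0105] op 0.4
delta units [0.0009 0.0019 0.0023]
turn units [ 0.0007 -0.0011  0.0002]
```

Request:
arm_command --motion "0.02 0.002 0.002 0 -0.001 0 0; 0.02 0 0 0 0 0 0; 0.02 0 0 0 0 0 0; 0 0 0 0 0 0 0; 0 0 0 0 0 0 0"

```text
time_s: 9.37
eef_pos: [0.5432, 0.1645, 0.2166]
eef_rot: [0.0, 0.999, 0.049, 0.0]
wrist_force: [0.2, 0.6, -1.2]
opening: 0.408
```

```bash
python3 -c "
from st import *
o=st([.55,.165,.2166],0.0985)
c=camera('wrist')['img'][:,:,::-1];cv2.imwrite('pics/w7.png',c)
cv2.imwrite('pics/w7c.png',cv2.resize(c[150:330,240:400],None,fx=4,fy=4,interpolation=2))
"
```

```text
t 9.37 p [0.5432 0.1645 0.2166] x [ 0.9951  0.0988 -0.    ] z [ 0.     -0.0007 -1.    ] F [ 0.2198  0.5904 -1.2238] M [ 0.0086 -0.0105  0.0045] op 0.408
delta units [ 0.0343  0.0011 -0.0001]
turn units [0.0007 0.     0.0004]
```

View pics/w7c.png

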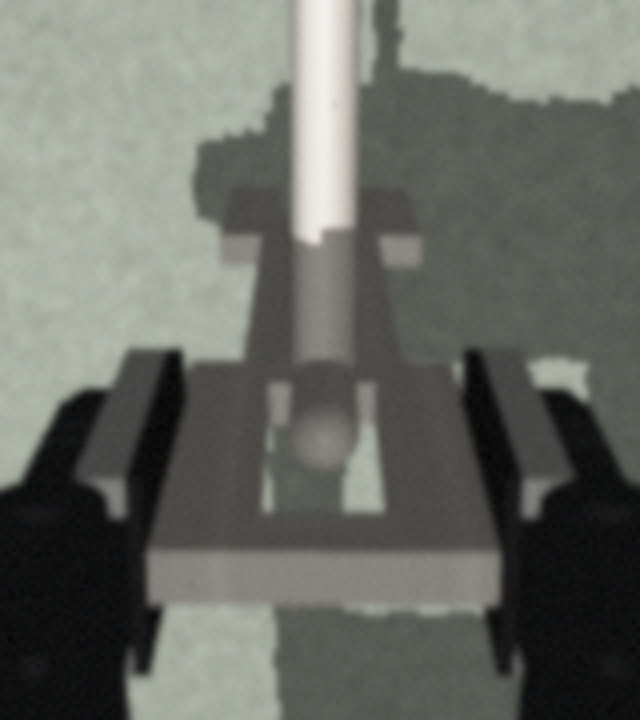

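Request:
arm_command --motion "0.025 0 0 0 0 0 0; 0.025 0 0 0 0 0 0; 0.025 0 0 0 0 0 0; 0.025 0 0 0 0 0 0; 0.025 0 0 0 0 0 0; 0 0 0 0 0 0 0; 0 0 0 0 0 0 0"

```text
time_s: 10.0
eef_pos: [0.5711, 0.1671, 0.2164]
eef_rot: [0.0, 0.999, 0.049, 0.0]
wrist_force: [0.5, 0.2, -1.4]
opening: 0.407
```

```bash
python3 -c "
from st import *
o=st([.57,.167,.2006],0.0985)
c=camera('wrist')['img'][:,:,::-1];cv2.imwrite('pics/w8.png',c)
cv2.imwrite('pics/w8c.png',cv2.resize(c[60:330,220:420],None,fx=2.2,fy=2.2,interpolation=2))
c=camera('side')['img'][:,:,::-1];cv2.imwrite('pics/s8c.png',cv2.resize(c[80:210,210:350],None,fx=4.5,fy=4.5,interpolation=2))
"
```

```text
t 10.0 p [0.5711 0.1671 0.2164] x [0.9951 0.0985 0.0001] z [ 0.0002 -0.0008 -1.    ] F [ 0.459   0.1713 -1.3955] M [ 0.0214 -0.0042 -0.039 ] op 0.407
delta units [-0.0057  0.0001  0.079 ]
turn units [ 0.0007 -0.0001  0.0002]
```

View pics/w8c.png

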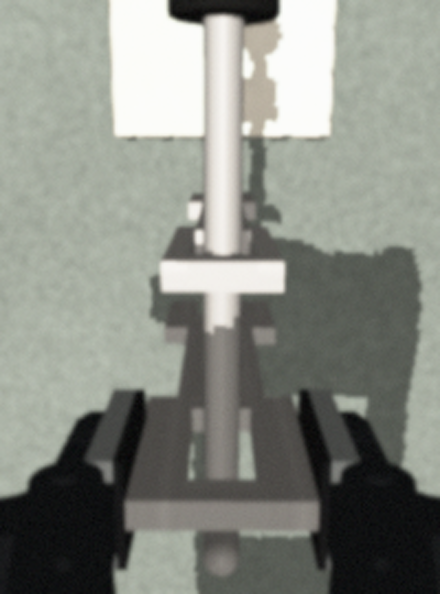

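View pics/s8c.png

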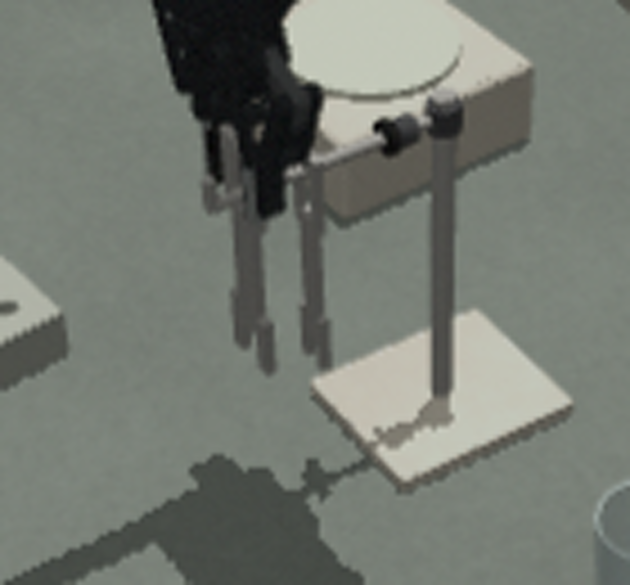

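Request:
arm_command --motion "0 0 0.03 0 0 0 0; 0 0 0.03 0 0 0 0; 0 0 0.015 0 0 0 0; 0 0 0 0 0 0 0; 0 0 0 0 0 0 0"

```text
time_s: 10.52
eef_pos: [0.5698, 0.1672, 0.1993]
eef_rot: [0.0, 0.999, 0.049, -0.001]
wrist_force: [0.0, -0.1, -1.5]
opening: 0.412
```

```bash
python3 -c "
from st import *
o=st([.57,.167,.2006],0.0985)
c0=wcam(o)
c=camera('wrist')['img'][:,:,::-1];cv2.imwrite('pics/w9.png',c)
cv2.imwrite('pics/w9c.png',cv2.resize(c[40:330,220:420],None,fx=2.2,fy=2.2,interpolation=2))
"
```

```text
t 10.52 p [0.5698 0.1672 0.1993] x [ 0.9951  0.0988 -0.0011] z [-0.0011 -0.0008 -1.    ] F [ 0.0331 -0.1417 -1.4845] M [-0.0151 -0.0508 -0.02  ] op 0.412
delta units [ 0.0011  0.001  -0.0066]
turn units [0.0007 0.0011 0.0004]
```

View pics/w9c.png

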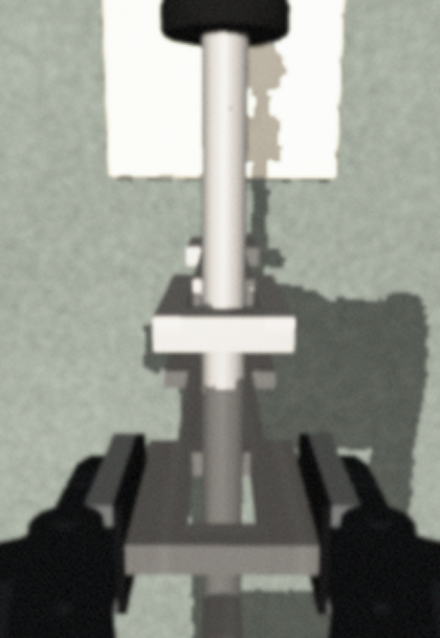

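```bash
python3 -c "
from st import *
o=get_obs();c=wcam(o);W=np.linalg.inv(tool(o['eef_pos'],o['eef_rot']))
f=lambda x,y:(220+x/2.2,40+y/2.2)
for n,p,z in [('narrow front L',(153,352),.231),('narrow front R',(295,352),.231),('narrow back',(224,316),.231),('bump',(225,38),.22),('bump',(225,44),.212),('bumpL',(163,30),.22),('mytop',(222,573),.2097+.025)]:
  X=atz(c,f(*p),z);print(n,X,(W@np.r_[X,1])[:3]*1e3)
"
```

```text
narrow front L [0.6051 0.1837 0.231 ] [ 36.8056 -12.9465 -31.8258]
narrow front R [0.6075 0.1593 0.231 ] [ 36.7994  11.6391 -31.8084]
narrow back [0.6126 0.1721 0.231 ] [ 43.1615  -0.6599 -31.8258]
bump [0.6581 0.1765 0.22  ] [ 88.904   -0.4905 -20.8882]
bump [0.6586 0.1765 0.212 ] [ 89.3667  -0.4509 -12.8888]
bumpL [0.6583 0.187  0.22  ] [ 90.1673 -10.9608 -20.8973]
mytop [0.5652 0.1678 0.2347] [ -4.4462  -0.9976 -35.461 ]
```

Request:
arm_command --motion "0.015 0 -0.003 0 0 0 0; 0.02 0 -0.003 0 0 0 0; 0.02 0 0 0 0 0 0; 0.02 0 0 0 0 0 0; 0.02 0 0 0 0 0 0; 0.02 0 0 0 0 0 0; 0.01 0 0 0 0 0 0; 0.005 0 0 0 0 0 0; 0 0 0 0 0 0 0; 0 0 0 0 0 0 0"

```text
time_s: 11.4
eef_pos: [0.5997, 0.17, 0.2014]
eef_rot: [0.0, 0.999, 0.049, 0.0]
wrist_force: [0.2, -0.5, -1.1]
opening: 0.404
```

```bash
cat > fs.py <<'E'
from st import *
def fs(n=6,d=np.array([.9951,.0985,0])):
    L=[];M=[]
    for i in range(n):
        o=get_obs();L.append(o["wrist_force"]);M.append(o["torque"]);c=camera("wrist")
    L=np.array(L);m=L.mean(0);print("F mean",m,"axial push",round(-m@d,2),"sd",(L@d).std().round(2),"M",np.mean(M,0));return c
E
python3 -c "
from fs import *
st([.60,.1701,.2006],0.0985)
c=fs(8)['img'][:,:,::-1];cv2.imwrite('pics/w10.png',cv2.resize(c[40:330,220:420],None,fx=2.2,fy=2.2,interpolation=2))
"
```

```text
t 11.4 p [0.5997 0.17   0.2014] x [0.9951 0.0986 0.0007] z [ 0.0007 -0.0007 -1.    ] F [ 0.1814 -0.5314 -1.1003] M [-0.0013 -0.0221  0.0062] op 0.404
delta units [ 0.0017 -0.0003  0.0039]
turn units [ 0.0007 -0.0006  0.0002]
F mean [-0.0122 -0.1012 -1.3614] axial push 0.02 sd 0.52 M [-0.0064 -0.016  -0.016 ]
```

View pics/w10.png

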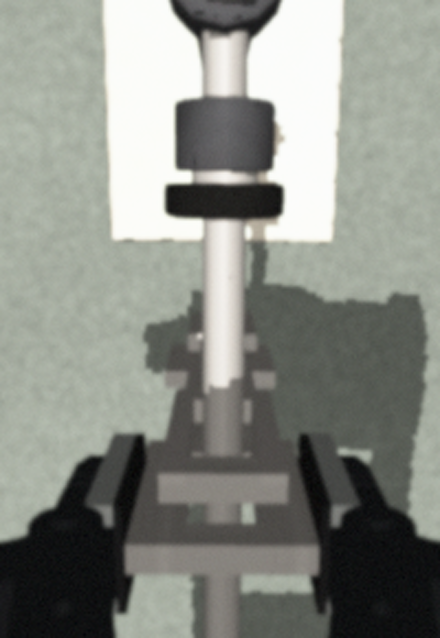

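Request:
arm_command --motion "0.01 0 0 0 0 0 0; 0.015 0 0 0 0 0 0; 0.015 0 0 0 0 0 0; 0.015 0 0 0 0 0 0; 0.015 0 0 0 0 0 0; 0.015 0 0 0 0 0 0; 0.015 0 0 0 0 0 0; 0.015 0 0 0 0 0 0; 0.01 0 0 0 0 0 0; 0.005 0 0 0 0 0 0"

```text
time_s: 12.63
eef_pos: [0.6279, 0.1729, 0.2016]
eef_rot: [0.0, 0.999, 0.049, -0.0]
wrist_force: [-0.7, -0.4, -0.9]
opening: 0.409
```

```bash
python3 -c "
from fs import *
st([.64,.1740,.2006],0.0985)
c=fs(4)['img'][:,:,::-1];cv2.imwrite('pics/w11.png',cv2.resize(c[40:330,220:420],None,fx=2.2,fy=2.2,interpolation=2))
"
```

```text
t 12.63 p [0.6279 0.1729 0.2016] x [ 0.9951  0.0987 -0.0001] z [-0.0001 -0.0008 -1.    ] F [-0.6714 -0.383  -0.8582] M [-0.0509  0.0985  0.0106] op 0.409
delta units [0.0609 0.0004 0.005 ]
turn units [0.0007 0.0001 0.0004]
F mean [ 0.0033 -0.0432 -1.0413] axial push 0.0 sd 0.5 M [-0.0268  0.0208  0.0006]
```

View pics/w11.png

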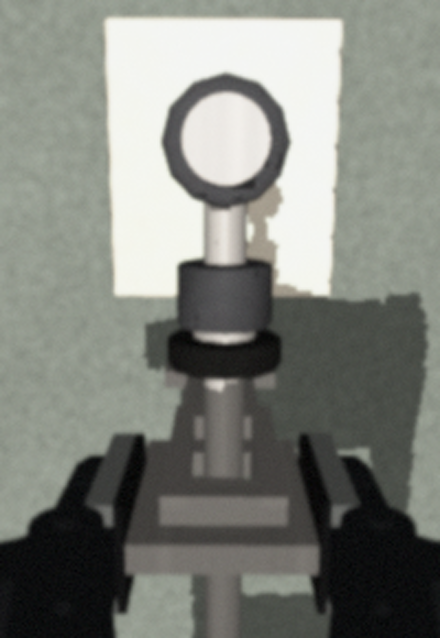

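```bash
python3 -c "
from st import *
o=get_obs();c=wcam(o);W=np.linalg.inv(tool(o['eef_pos'],o['eef_rot']))
f=lambda x,y:(220+x/2.2,40+y/2.2)
for n,p,z in [('narrow front',(224,525),.231),('narrow back',(224,497),.231),('bump bottom',(225,377),.210),('bump side',(169,362),.22),('bump side',(280,362),.22),('mytop back',(222,545),.2016+.0104+.025)]:
  X=atz(c,f(*p),z);print(n,X,(W@np.r_[X,1])[:3]*1e3)
"
```

```text
narrow front [0.6295 0.1737 0.231 ] [  2.0391  -0.6134 -29.4424]
narrow back [0.6354 0.1743 0.231 ] [  7.9256  -0.619  -29.4425]
bump bottom [0.6525 0.1757 0.21  ] [25.0708 -0.3487 -8.4424]
bump side [0.6575 0.1872 0.22  ] [ 31.2111 -11.3131 -18.4503]
bump side [0.6596 0.1657 0.22  ] [ 31.2055  10.3055 -18.4347]
mytop back [0.6288 0.174  0.237 ] [  1.3763  -0.9983 -35.4427]
```

Request:
arm_command --motion "0.01 0 0 0 0 0 0; 0.01 0 0 0 0 0 0; 0.01 0 0 0 0 0 0; 0.01 0 0 0 0 0 0; 0.01 0 0 0 0 0 0; 0.005 0 0 0 0 0 0; 0.005 0 0 0 0 0 0; 0 0 0 0 0 0 0"

```text
time_s: 13.5
eef_pos: [0.6403, 0.1742, 0.2015]
eef_rot: [0.0, 0.999, 0.049, -0.0]
wrist_force: [-0.4, -0.3, -1.3]
opening: 0.413
```

```bash
python3 -c "
from fs import *
st([.64,.1740,.2006],0.0985)
c=fs(4)['img'][:,:,::-1];cv2.imwrite('pics/w12.png',cv2.resize(c[40:330,220:420],None,fx=2.2,fy=2.2,interpolation=2))
"
```

```text
t 13.5 p [0.6403 0.1742 0.2015] x [ 0.9951  0.0988 -0.0007] z [-0.0007 -0.0008 -1.    ] F [-0.3997 -0.3371 -1.3445] M [-0.0086  0.0377 -0.0421] op 0.413
delta units [-0.0014  0.001   0.0045]
turn units [0.0007 0.0007 0.0005]
F mean [-0.1935 -0.3492 -1.4308] axial push 0.23 sd 0.49 M [ 0.0006  0.0176 -0.0146]
```

View pics/w12.png

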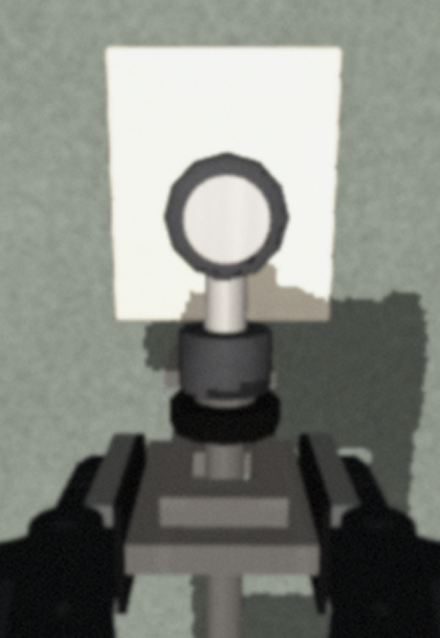

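Request:
arm_command --motion "0.005 0 0 0 0 0 0; 0.005 0 0 0 0 0 0; 0.005 0 0 0 0 0 0; 0.003 0 0 0 0 0 0"

```text
time_s: 14.03
eef_pos: [0.6435, 0.1746, 0.2015]
eef_rot: [0.0, 0.999, 0.05, -0.001]
wrist_force: [-1.0, 0.1, -0.7]
opening: 0.411
```

```bash
python3 -c "
from fs import *
st([.6403,.1742,.2006],0.0985)
c=fs(4)['img'][:,:,::-1];cv2.imwrite('pics/w13.png',cv2.resize(c[40:330,220:420],None,fx=2.2,fy=2.2,interpolation=2))
"
```

```text
t 14.03 p [0.6435 0.1746 0.2015] x [ 0.9951  0.099  -0.0013] z [-0.0012 -0.0009 -1.    ] F [-1.024   0.0969 -0.688 ] M [ 0.0399  0.0938 -0.0191] op 0.411
delta units [-0.016   0.0005  0.0046]
turn units [0.0007 0.0012 0.0006]
F mean [-0.6022  0.1849 -0.7506] axial push 0.58 sd 0.7 M [0.0181 0.0215 0.0117]
```

View pics/w13.png

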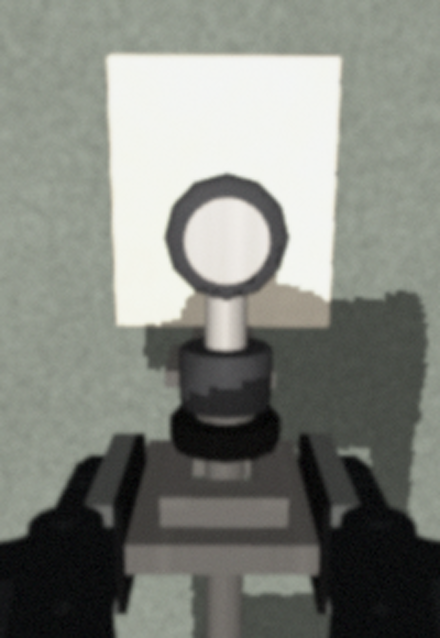

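Request:
arm_command --motion "0.005 0 0 0 0.001 0 0; 0.005 0 0 0 0 0 0; 0.004 0 0 0 0 0 0; 0.003 0 0 0 0 0 0"

```text
time_s: 14.57
eef_pos: [0.6469, 0.175, 0.2015]
eef_rot: [0.0, 0.999, 0.05, -0.0]
wrist_force: [-0.3, 0.1, -1.3]
opening: 0.409
```

```bash
python3 -c "
from fs import *
st([.6403,.1742,.2006],0.0985)
c=fs(4)
"
```

```text
t 14.57 p [0.6469 0.175  0.2015] x [ 0.9951  0.099  -0.0004] z [-0.0003 -0.0008 -1.    ] F [-0.2633  0.1148 -1.3367] M [-0.0279  0.1101  0.0127] op 0.409
delta units [-0.0331  0.0006  0.0046]
turn units [0.0007 0.0004 0.0006]
F mean [-0.3646  0.0466 -1.1643] axial push 0.36 sd 0.21 M [0.0017 0.0203 0.0113]
```

Request:
arm_command --motion "0.004 0 0 0 0 0 0; 0.004 0 0 0 0 0 0; 0.003 0 0 0 0 0 0"

```text
time_s: 15.02
eef_pos: [0.649, 0.1752, 0.2015]
eef_rot: [0.0, 0.999, 0.05, -0.0]
wrist_force: [-1.0, -0.4, -0.8]
opening: 0.408
```

```bash
python3 -c "
from fs import *
st([.6403,.1742,.2006],0.0985)
c=fs(4)['img'][:,:,::-1];cv2.imwrite('pics/w14.png',cv2.resize(c[40:330,220:420],None,fx=2.2,fy=2.2,interpolation=2))
"
```

```text
t 15.02 p [0.649  0.1752 0.2015] x [ 0.9951  0.099  -0.0006] z [-0.0005 -0.0008 -1.    ] F [-0.9854 -0.4386 -0.7907] M [0.0023 0.0945 0.0279] op 0.408
delta units [-0.0438  0.0007  0.0046]
turn units [0.0008 0.0005 0.0006]
F mean [-0.2413 -0.0251 -1.2992] axial push 0.24 sd 0.53 M [-0.0146  0.0513  0.0148]
```

View pics/w14.png

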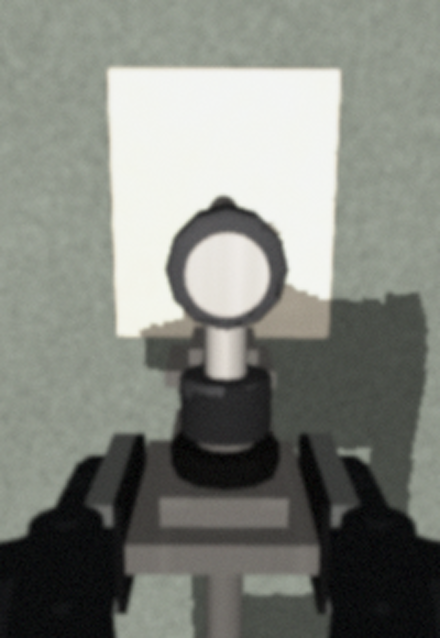

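Request:
arm_command --motion "0.004 0 0 0 0 0 0; 0.004 0 0 0 0 0 0; 0.002 0 0 0 0 0 0"

```text
time_s: 15.47
eef_pos: [0.6505, 0.1754, 0.2014]
eef_rot: [0.0, 0.999, 0.05, -0.001]
wrist_force: [-2.4, -0.3, -0.2]
opening: 0.405
```

```bash
python3 -c "
from fs import *
st()
c=fs(4)
"
```

```text
t 15.47 p [0.6505 0.1754 0.2014] x [ 0.9951  0.0991 -0.0019] z [-0.0018 -0.0011 -1.    ] F [-2.3504 -0.339  -0.2099] M [-0.1424  0.4037  0.0155] op 0.405
F mean [-2.8275 -0.1462 -0.3801] axial push 2.83 sd 0.27 M [-0.0853  0.3939 -0.0108]
```

Request:
arm_command --motion "0.004 0 0 0 0.001 0 0; 0.002 0 0 0 0 0 0"

```text
time_s: 15.83
eef_pos: [0.6511, 0.1754, 0.2014]
eef_rot: [0.001, 0.999, 0.05, -0.001]
wrist_force: [-4.6, -0.8, 1.1]
opening: 0.41
```

```bash
python3 -c "
from fs import *
st()
c=fs(4)
"
```

```text
t 15.83 p [0.6511 0.1754 0.2014] x [ 0.9951  0.0992 -0.0021] z [-0.002  -0.0012 -1.    ] F [-4.5659 -0.8347  1.1498] M [-0.0733  0.604  -0.0539] op 0.41
F mean [-4.5998 -0.9517  1.3464] axial push 4.67 sd 0.2 M [-0.1039  0.6457 -0.015 ]
```

Request:
arm_command --motion "0.002 0 0 0 0 0 0; 0 0 0 0 0 0 0; 0 0 0 0 0 0 0"

```text
time_s: 16.28
eef_pos: [0.6513, 0.1754, 0.2014]
eef_rot: [0.001, 0.999, 0.05, -0.001]
wrist_force: [-4.7, -1.0, 1.3]
opening: 0.41
```

```bash
python3 -c "
from fs import *
st()
c=fs(10)['img'][:,:,::-1];cv2.imwrite('pics/w15.png',cv2.resize(c[40:330,220:420],None,fx=2.2,fy=2.2,interpolation=2))
st()
c=camera('side')['img'][:,:,::-1];cv2.imwrite('pics/s15c.png',cv2.resize(c[80:210,210:350],None,fx=4.5,fy=4.5,interpolation=2))
"
```

```text
t 16.28 p [0.6513 0.1754 0.2014] x [ 0.9951  0.0992 -0.0025] z [-0.0023 -0.0013 -1.    ] F [-4.7314 -1.0291  1.2897] M [-0.0909  0.5692 -0.0651] op 0.41
F mean [-4.1337 -0.8844  0.8907] axial push 4.2 sd 0.41 M [-0.1093  0.5893  0.0053]
t 16.78 p [0.6513 0.1754 0.2014] x [ 0.9951  0.0992 -0.0026] z [-0.0024 -0.0013 -1.    ] F [-4.8286 -0.3694  0.9579] M [-0.0775  0.5548  0.0069] op 0.409
```

View pics/w15.png

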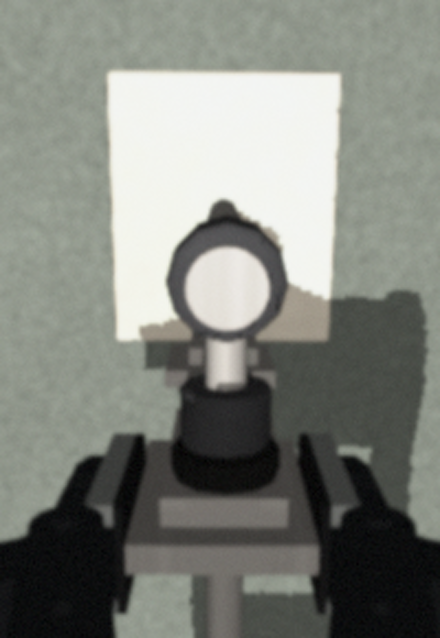

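View pics/s15c.png

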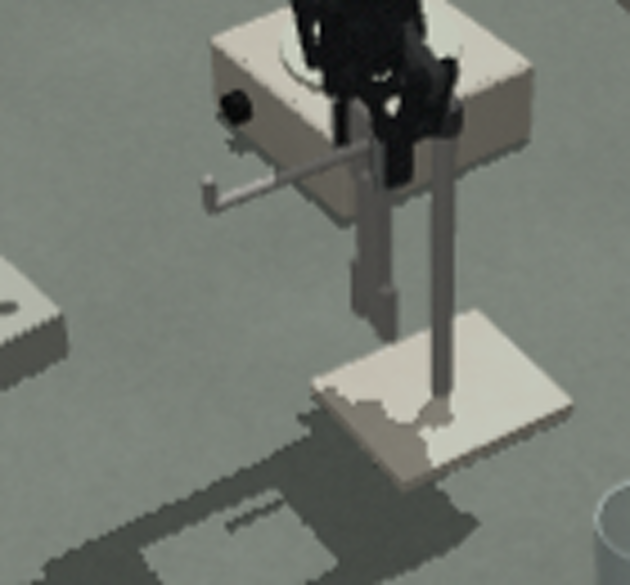

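Request:
arm_command --motion "0.003 0 0 0 0.001 0 0; 0.001 0 0 0 0 0 0; 0.001 0 0 0 0 0 0; 0.001 0 0 0 0 0 0"

```text
time_s: 17.17
eef_pos: [0.6516, 0.1754, 0.2015]
eef_rot: [0.001, 0.999, 0.05, -0.002]
wrist_force: [-5.0, -0.5, 1.6]
opening: 0.41
```

```bash
python3 -c "
from fs import *
st()
c=fs(10)
st()
"
```

```text
t 17.17 p [0.6516 0.1754 0.2015] x [ 0.995   0.0993 -0.0038] z [-0.0036 -0.0016 -1.    ] F [-5.0252 -0.5442  1.6293] M [-0.1417  0.7131 -0.0022] op 0.41
F mean [-4.9864 -0.827   1.3632] axial push 5.04 sd 0.35 M [-0.1347  0.7507  0.0139]
t 17.67 p [0.6516 0.1754 0.2014] x [ 0.995   0.0993 -0.0039] z [-0.0037 -0.0016 -1.    ] F [-5.3962 -1.131   2.3603] M [-0.12    0.7384  0.0026] op 0.408
```

Request:
arm_command --motion "-0.003 0 0 0 0.001 0 0; -0.003 0 0 0 0.001 0 0; -0.003 0 0 0 0.001 0 0; -0.002 0 0 0 0 0 0; 0 0 0 0 0 0 0"

```text
time_s: 18.08
eef_pos: [0.6507, 0.1754, 0.2014]
eef_rot: [0.0, 0.999, 0.05, 0.002]
wrist_force: [-2.8, -0.4, 0.1]
opening: 0.409
```

```bash
python3 -c "
from fs import *
st([.65,.1753,.198],.0985)
c=fs(6)
st()
"
```

```text
t 18.08 p [0.6507 0.1754 0.2014] x [0.9951 0.0992 0.0035] z [ 0.0036 -0.0006 -1.    ] F [-2.8319 -0.3747  0.0722] M [-0.0714  0.3578  0.0016] op 0.409
delta units [-0.0037 -0.0001  0.0172]
turn units [ 0.0009 -0.0033  0.0008]
F mean [-1.7071 -0.3899 -0.3296] axial push 1.74 sd 0.7 M [-0.04    0.2783 -0.0255]
t 18.38 p [0.6507 0.1753 0.2015] x [0.9951 0.0992 0.0031] z [ 0.0032 -0.0007 -1.    ] F [-1.0217  0.0827 -0.5025] M [-0.0474  0.2145 -0.0014] op 0.41
```

Request:
arm_command --motion "-0.003 0 0 0.001 -0.002 0 0; -0.003 0 0 0 -0.001 0 0; 0 0 0 0 0 0 0"

```text
time_s: 18.63
eef_pos: [0.6502, 0.1753, 0.2015]
eef_rot: [-0.0, 0.999, 0.05, 0.001]
wrist_force: [-0.1, 0.1, -1.0]
opening: 0.408
```

```bash
python3 -c "
from fs import *
st([.65,.1753,.198],.0985)
c=fs(8)['img'][:,:,::-1];cv2.imwrite('pics/w16.png',cv2.resize(c[100:330,230:410],None,fx=3,fy=3,interpolation=2))
st()
"
```

```text
t 18.63 p [0.6502 0.1753 0.2015] x [0.9951 0.0991 0.0017] z [ 0.0016  0.0004 -1.    ] F [-0.1125  0.0884 -0.977 ] M [-0.0116 -0.0083 -0.0225] op 0.408
delta units [-0.0011 -0.0002  0.0175]
turn units [-0.0002 -0.0016  0.0007]
F mean [-0.2244  0.0698 -1.3789] axial push 0.22 sd 0.61 M [-0.0111  0.0013  0.0068]
t 19.03 p [0.65   0.1753 0.2015] x [0.9951 0.0992 0.0012] z [ 0.0012  0.0003 -1.    ] F [-0.6155 -0.7795 -0.7848] M [0.0433 0.069  0.0324] op 0.41
```

View pics/w16.png

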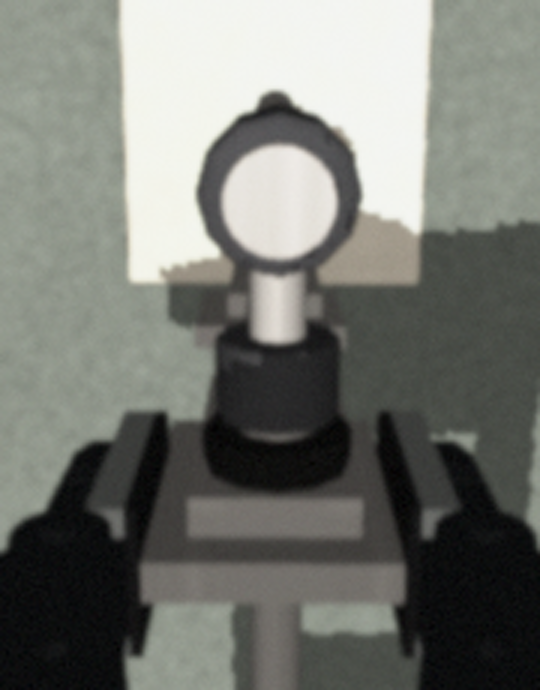

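Request:
arm_command --motion "-0.004 0 0 0 -0.001 0 0; 0 0 0.005 0 0 0 0; 0 0 0.005 0 0 0 0; 0 0 0.004 0 0 0 0; 0 0 0 0 0 0 0"

```text
time_s: 19.45
eef_pos: [0.6492, 0.1752, 0.1984]
eef_rot: [-0.0, 0.999, 0.05, 0.0]
wrist_force: [-0.3, -0.1, -1.8]
opening: 0.41
```

```bash
python3 -c "
from fs import *
st([.65,.1753,.198],.0985)
c=fs(4)
"
```

```text
t 19.45 p [0.6492 0.1752 0.1984] x [0.9951 0.0992 0.0003] z [ 0.0003  0.0002 -1.    ] F [-0.274  -0.0906 -1.7511] M [ 0.0214  0.0084 -0.0441] op 0.41
delta units [ 0.0041 -0.      0.0022]
turn units [-0.0001 -0.0003  0.0008]
F mean [-0.1921 -0.1457 -1.562 ] axial push 0.21 sd 0.2 M [-0.0145 -0.0021 -0.0031]
```

Request:
arm_command --motion "0 0 0.004 0 0 0 0; 0 0 0.003 0 0 0 0; 0 0 0 0 0 0 0"

```text
time_s: 19.9
eef_pos: [0.6494, 0.1752, 0.1974]
eef_rot: [-0.0, 0.999, 0.05, 0.0]
wrist_force: [0.7, 0.2, -2.1]
opening: 0.406
```

```bash
python3 -c "
from fs import *
st()
c=fs(4)
"
```

```text
t 19.9 p [0.6494 0.1752 0.1974] x [0.9951 0.0992 0.001 ] z [ 0.001   0.0002 -1.    ] F [ 0.6599  0.2493 -2.0874] M [-0.022   0.0282 -0.0315] op 0.406
F mean [ 0.2137 -0.2255 -1.7863] axial push -0.19 sd 0.35 M [0.0114 0.0115 0.0073]
```

Request:
arm_command --motion "0 0 0.004 0 0 0 0; 0 0 0.003 0 0 0 0; 0 0 0 0 0 0 0"

```text
time_s: 20.35
eef_pos: [0.6496, 0.1753, 0.1961]
eef_rot: [-0.0, 0.999, 0.05, 0.001]
wrist_force: [0.3, -0.9, -1.0]
opening: 0.408
```

```bash
python3 -c "
from fs import *
st()
c=fs(4)
"
```

```text
t 20.35 p [0.6496 0.1753 0.1961] x [0.9951 0.0991 0.0014] z [ 0.0014  0.0003 -1.    ] F [ 0.3144 -0.8995 -0.9743] M [ 0.0151 -0.0702  0.0005] op 0.408
F mean [ 0.5296 -0.4215 -1.079 ] axial push -0.49 sd 0.48 M [ 0.0161 -0.0305 -0.0192]
```

Request:
arm_command --motion "-0.001 0 0.003 0 -0.001 0 0; 0 0 0.003 0 0 0 0; 0 0 0 0 0 0 0"

```text
time_s: 20.8
eef_pos: [0.6495, 0.1752, 0.1951]
eef_rot: [-0.0, 0.999, 0.05, 0.0]
wrist_force: [0.2, 0.3, -0.8]
opening: 0.408
```

```bash
python3 -c "
from fs import *
st()
c=fs(5)['img'][:,:,::-1];cv2.imwrite('pics/w17.png',cv2.resize(c[100:330,230:410],None,fx=3,fy=3,interpolation=2))
"
```

```text
t 20.8 p [0.6495 0.1752 0.1951] x [0.9951 0.0992 0.0006] z [ 0.0006  0.0002 -1.    ] F [ 0.1945  0.3013 -0.763 ] M [ 0.0279 -0.0237  0.013 ] op 0.408
F mean [-0.0037  0.0318 -1.1245] axial push 0.0 sd 0.44 M [0.0168 0.0288 0.0059]
```

View pics/w17.png

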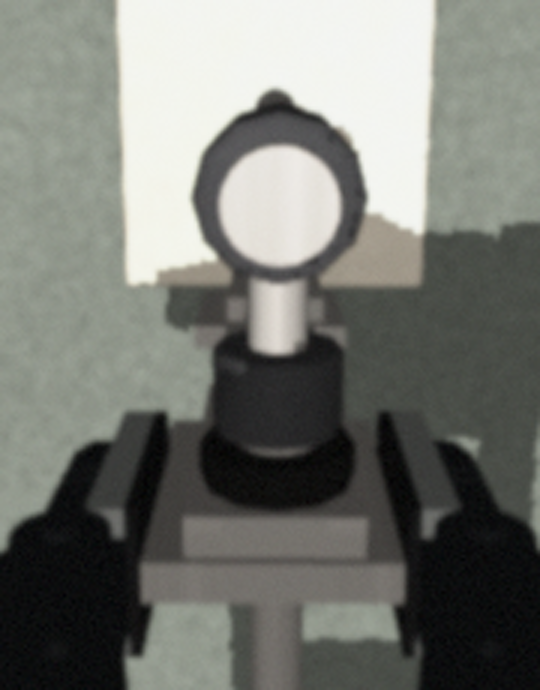

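Request:
arm_command --motion "0 0 0.003 0 0 0 0; 0 0 0.003 0 0 0 0; 0 0 0 0 0 0 0"

```text
time_s: 21.3
eef_pos: [0.6498, 0.1753, 0.195]
eef_rot: [-0.0, 0.999, 0.05, 0.001]
wrist_force: [-0.2, -0.8, -0.9]
opening: 0.415
```

```bash
python3 -c "
from fs import *
st()
c=fs(5)
"
```

```text
t 21.3 p [0.6498 0.1753 0.195 ] x [0.9951 0.0993 0.0017] z [ 0.0017  0.0002 -1.    ] F [-0.2107 -0.7508 -0.9127] M [-0.0566  0.0285 -0.0261] op 0.415
F mean [-0.3208 -0.1625 -0.2025] axial push 0.34 sd 0.33 M [-0.0366  0.0511 -0.0138]
```

Request:
arm_command --motion "-0.003 0 0 0 -0.002 0 0; 0 0 0.001 0 0 0 0; 0 0 0 0 0 0 0"

```text
time_s: 21.8
eef_pos: [0.6495, 0.1753, 0.1949]
eef_rot: [-0.0, 0.999, 0.05, 0.0]
wrist_force: [0.5, 0.3, -0.1]
opening: 0.408
```

```bash
python3 -c "
from fs import *
st()
c=fs(5)
"
```

```text
t 21.8 p [0.6495 0.1753 0.1949] x [0.9951 0.0992 0.0002] z [ 0.0002  0.0002 -1.    ] F [ 0.4832  0.2811 -0.1273] M [ 0.0199  0.0744 -0.0001] op 0.408
F mean [-0.2538 -0.0475  0.564 ] axial push 0.26 sd 0.55 M [-0.0231  0.0584 -0.0036]
```

Request:
arm_command --motion "0 0 0 0 0 0 0.48; 0 0 0 0 0 0 0.55; 0 0 0 0 0 0 0.65; 0 0 0 0 0 0 0.75; 0 0 0 0 0 0 0.75; 0 0 0 0 0 0 0.75"

```text
time_s: 22.55
eef_pos: [0.6495, 0.1752, 0.1945]
eef_rot: [-0.0, 0.999, 0.05, 0.0]
wrist_force: [-0.2, -0.2, 0.3]
opening: 0.753
```

```bash
python3 -c "
from fs import *
st()
c=fs(4)['img'][:,:,::-1];cv2.imwrite('pics/w18.png',cv2.resize(c[100:350,210:430],None,fx=3,fy=3,interpolation=2)[:600])
"
```

```text
t 22.55 p [0.6495 0.1752 0.1945] x [0.9951 0.0991 0.0002] z [ 0.0002  0.0002 -1.    ] F [-0.2474 -0.2382  0.2987] M [ 0.0082 -0.0227  0.0227] op 0.753
F mean [-0.2027  0.1888 -0.0345] axial push 0.18 sd 0.24 M [-0.0013  0.0018 -0.0245]
```

View pics/w18.png

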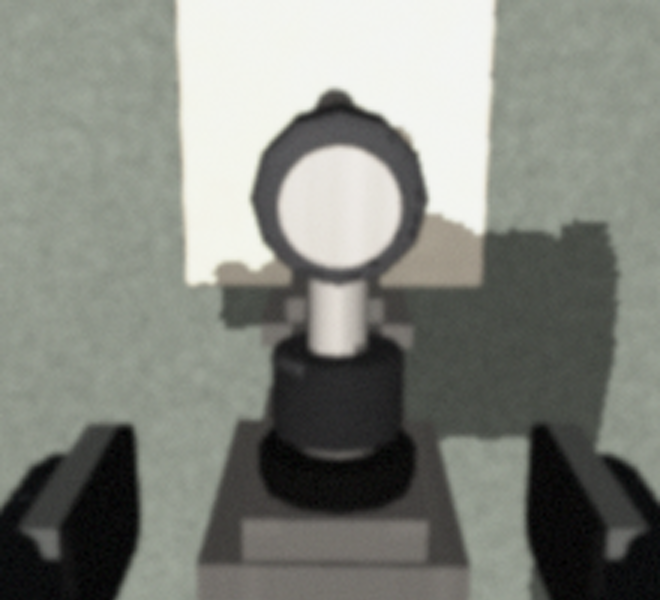

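Request:
arm_command --motion "0 0 -0.03 0 0 0 0.8; 0 0 -0.06 0 0 0 0.8; 0 0 -0.08 0 0 0 0.8; 0 0 -0.1 0 0 0 0.8; 0 0 -0.1 0 0 0 0.8; 0 0 -0.1 0 0 0 0.8; -0.05 0 -0.1 0 0 0 0.8; -0.1 0 -0.05 0 0 0 0.8; -0.1 0 0 0 0 0 0.8; 0 0 0 0 0 0 0.8"

```text
time_s: 23.58
eef_pos: [0.599, 0.1699, 0.3337]
eef_rot: [-0.0, 0.999, 0.049, 0.003]
wrist_force: [0.5, -0.6, 0.0]
opening: 0.803
```

```bash
python3 -c "
from fs import *
o=st()
c=camera('wrist')['img'][:,:,::-1];cv2.imwrite('pics/w19.png',c);cv2.imwrite('pics/w19c.png',cv2.resize(c[0:200,240:400],None,fx=3,fy=3,interpolation=2))
c=camera('side')['img'][:,:,::-1];cv2.imwrite('pics/s19.png',c);cv2.imwrite('pics/s19c.png',cv2.resize(c[80:210,230:350],None,fx=4.5,fy=4.5,interpolation=2))
"
```

```text
t 23.58 p [0.599  0.1699 0.3337] x [0.9951 0.0988 0.0055] z [ 0.0054  0.0006 -1.    ] F [ 0.4746 -0.5511  0.0269] M [ 0.019  -0.015   0.0048] op 0.803
```

View pics/w19c.png

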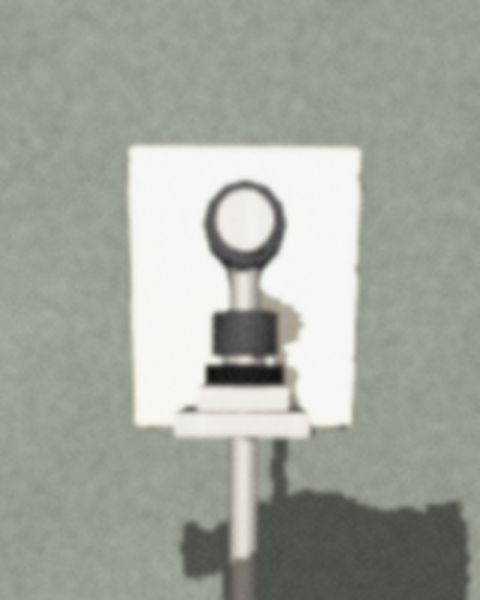

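View pics/s19c.png

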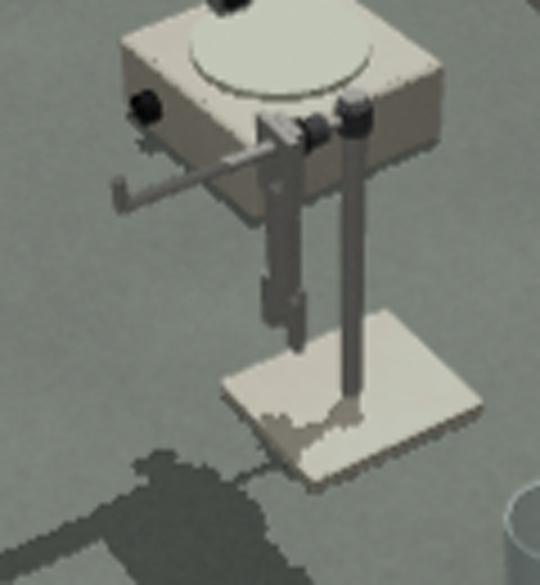

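View pics/s19.png

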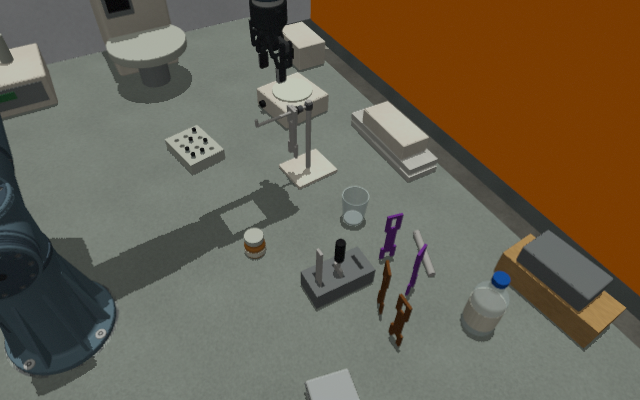

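Request:
arm_command --motion "-0.05 0 -0.02 0 0 0 0.8; 0 0 0 0 0 0 0.8; 0 0 0 0 0 0 0.8; 0 0 0 0 0 0 0.8; 0 0 0 0 0 0 0.8; 0 0 0 0 0 0 0.8; 0 0 0 0 0 0 0.8; 0 0 0 0 0 0 0.8"

```text
time_s: 24.35
eef_pos: [0.5943, 0.1684, 0.3351]
eef_rot: [-0.0, 0.999, 0.049, 0.002]
wrist_force: [-0.0, -0.5, -0.2]
opening: 0.799
```

```bash
python3 -c "
from fs import *
o=st()
c=camera('wrist')['img'][:,:,::-1];cv2.imwrite('pics/w20c.png',cv2.resize(c[0:180,270:370],None,fx=3.3,fy=3.3,interpolation=2))
"
```

```text
t 24.35 p [0.5943 0.1684 0.3351] x [0.9953 0.0971 0.0049] z [ 0.0049  0.0005 -1.    ] F [-0.008  -0.4971 -0.2089] M [-0.0023 -0.0016  0.0438] op 0.799
```

View pics/w20c.png

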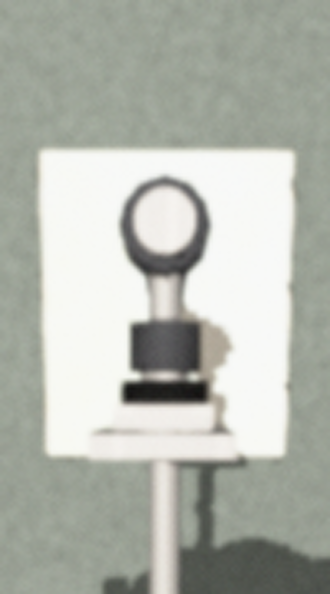

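Both spanners hang at rest against the bumper, wide in front of narrow, and the gripper is clear of them.

```bash
python3 -c "
from bench import *
print(hand_in())"
```

```text
the job is handed in; nothing more can be done
None
```

The wide steel spanner now hangs on the hook in front of the narrow one, and both are at the sprung stop. I handed the job in at about 24.4 s of the 64 s allowed.

- **Hanging:** I took the wide spanner from the far slot of the tool block and passed its eye over the hook tip, centred in the wrist picture.
- **Pressing:** I slid the narrow spanner back until the push rose, which marked the stop. I then pressed at 4–5 N for about 1.5 s; the last stretch averaged 5.04 N, and no reading went above about 5.5 N. The wrist force was sampled only at pauses and scatters by about 0.5 N, so short peaks during motion were not seen.
- **Releasing:** I backed off until the push was near zero, lowered until the hook took the weight with about 2 N on it, let go and lifted clear.
- **Last checks:** In the final wrist picture both spanners hang still, square and almost touching at the bumper. I did not measure the gap between them. In the side picture the driver, gauge, jar, beaker and the coloured look-alikes appear where they were.
- **Disagreement:** The fixed cameras placed the hook tip about 4 mm farther right than the wrist camera did. I used the wrist camera, and the eye passed cleanly.

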